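Pack the closed containers into the carrier tray, leave the open ones

TASK

Pack the carrier tray for the next lab: lower each of the four closed containers upright, all the way down, into the nest cut to its own outline (wide jar in the large round nest, small jar in the small round one, square bottle in the square one, lidded cuvette box in the oblong one), without dropping or tipping any. The small jar stands on top of the cuvette box, so it has to come off before the box can be moved. Leave the open jar and the open box, which look alike but have no lids, standing where they are.

Things in the scene. Friction and masses are not known exactly. Their poses are not given: they have to be found in the camera images.
- wide_jar (a point): Wide white plastic jar WITH its ribbed screw lid: round, 56 mm across the lid (53 mm across the body below it), 56 mm high, lid the top 16 mm, closed flat top. Point: its centre, 28 mm above its underside; z up. About 0.12 kg. Stands on the bench.
- square_bottle (a point): White plastic bottle with a square body 46 x 46 mm and 46 mm high, then a short shoulder and a round 32 mm screw cap on top; 66 mm high in all. Point: on its axis, 33 mm above its underside; z up, x and y square to the body's sides. About 0.12 kg. Stands on the bench.
- cuvette_box (a point): White plastic oblong box WITH its lid on: 66 mm (x) by 40 mm (y), 54 mm high, closed flat top. Point: its centre, 27 mm above its underside; z up. About 0.13 kg. Stands on the bench; at the start the small jar stands on top of it.
- small_jar (a point): Small white plastic jar with its screw cap: round, 34 mm across the cap (32 mm below it), 50 mm high, cap the top 14 mm. Point: its centre, 25 mm above its underside; z up. About 0.05 kg. At the start it stands loose on the lid of the cuvette box (its underside 54 mm above the bench).
- open_jar (a point): Look-alike that stays: a white jar of the same 56 mm width but WITHOUT lid, 48 mm high, open and empty. Point: its centre, 24 mm above its underside.
- open_box (a point): Look-alike that stays: a white oblong box 66 x 40 mm WITHOUT lid, 40 mm high, open, cuvette slots to be seen inside. Point: its centre, 20 mm above its underside.
- wide_nest (a point): Large round recess, 70 mm across, dark floor: the nest of the wide jar. It is the centre of the recess floor, which lies 13 mm above the bench; z up, x and y along the sides of its 92 x 92 mm grey block. The recess is 6 mm deep (block top 19 mm above the bench). Fixed. The four blocks fill a low aluminium carrier tray 206 mm square (blocks 96 mm apart, two by two); which block is in which corner varies, and so do the tray's place and yaw.
- small_nest (a point): Small round recess, 48 mm across, dark floor: the nest of the small jar. Block, depth and axes as for the large round recess; the point is the centre of the recess floor.
- box_nest (a point): Oblong recess, 80 mm along its x by 54 mm along its y, dark floor: the nest of the cuvette box, whose long side lies along the nest's x, either way round. Otherwise as for the large round recess; the point is the centre of the recess floor.
- square_nest (a point): Square recess, 60 x 60 mm, dark floor, sides along its x and y: the nest of the square bottle. Otherwise as for the large round recess; the point is the centre of the recess floor.
Not all that is in view belongs to the job. What is shaped like the part that bears square_bottle but orange or yellow is not meant. Leave any purple or yellow look-alike of the part that bears wide_jar alone.

How it is judged:
At the end, for the whole second after the job is handed in: Each closed container stands in its own nest: centre within 10 mm of the nest's centre, underside within 3 mm of the recess floor, tilted less than 7 degrees, at rest and released; the open jar and the open box are upright and within 30 mm of where they began (horizontal distance between wide_jar and wide_nest below 0.01 m and z of wide_jar in the frame of wide_nest below 0.031 m and angle between each of wide_jar, square_bottle, cuvette_box, small_jar's own z axis and vertical below 0.12 rad and linear speed of each of jar, bottle_sq, cuvbox, vial below 0.02 m/s and horizontal distance between square_bottle and square_nest below 0.01 m and z of square_bottle in the frame of square_nest below 0.036 m and horizontal distance between cuvette_box and box_nest below 0.01 m and z of cuvette_box in the frame of box_nest below 0.03 m and horizontal distance between small_jar and small_nest below 0.01 m and z of small_jar in the frame of small_nest below 0.028 m and distance of each of open_jar, open_box from where it was at the start of the episode below 0.03 m and angle between each of open_jar, open_box's own z axis and vertical below 0.2 rad); the robot touches nothing.
It fails at once if a closed container is tipped over (tilted more than 46 degrees) (angle between any of wide_jar, square_bottle, cuvette_box, small_jar's own z axis and vertical above 0.8 rad).
It fails at once if a closed container is dropped into its nest (faster than 0.7 m/s within the last 60 mm) ((horizontal distance between wide_jar and wide_nest below 0.03 m and z of wide_jar in the frame of wide_nest below 0.088 m and linear speed of jar above 0.7 m/s) or (horizontal distance between square_bottle and square_nest below 0.03 m and z of square_bottle in the frame of square_nest below 0.093 m and linear speed of bottle_sq above 0.7 m/s) or (horizontal distance between cuvette_box and box_nest below 0.03 m and z of cuvette_box in the frame of box_nest below 0.087 m and linear speed of cuvbox above 0.7 m/s) or (horizontal distance between small_jar and small_nest below 0.03 m and z of small_jar in the frame of small_nest below 0.085 m and linear speed of vial above 0.7 m/s)).
It also fails if it takes over 128 s, if anything falls off the work surface, if the arm or the gripper's body presses on something with over 40 N, if the wrist force passes 120 N, or if a joint passes its speed limit or range.

ROBOT

A 6-joint arm with a two-finger parallel gripper is mounted at the origin on the work surface. World frame = base frame: x ahead of the robot, y to its left, z up, the work surface at z = 0. Lengths are in m, angles in rad, forces in N, time in s.
With the tool pointing down it reaches from about 0.225 to 0.875 m from the base axis. Payload 3.4 kg.
Tool frame: the origin (TCP) lies on the centre line of the jaws, within the pads' length; the fingertips stand 25 mm ahead of it and the grasp point (between the pads) lies 6 mm ahead of it; z points along the fingers, x is the direction in which the jaws open and shut, and the axes are right-handed (so a half turn about z gives the same grasp; the last joint's range is limited). The gripper opens to 85 mm and grips with 20 to 120 N. Pads are 22 mm wide; open, the fingers measure 114 mm over their backs; the gripper's body (76 mm by 85 mm) begins 54 mm behind the grasp point. The pads swing forward as they close: fully open they stand 13 mm farther back than shut.
Start: joints at [1.142, 0.276, 1.505, -0, 1.361, -0.121], TCP at [0.174, 0.548, 0.225] pointing down, gripper open.
Joint ranges: [-2.89, 2.89], [-0.75, 2.08], [0.22, 2.7], [-1.18, 4.32], [0.11, 2.71], [-2.7, 2.7]. Speed limits (rad/s): [2.57, 2.57, 3.14, 3.14, 3.14, 3.14].

INTERFACE

Orientations are given as a unit quaternion [w, x, y, z].
In Python, from rig import arm, grab_frame gives the robot as it stands.
- The arm moves only by the shell command python3 -m crank 'ROWS' [FORCE]. ROWS is JSON, a list of rows, each an object of numbers: "fingers": the finger opening in mm, from 0 to 85.4; "tx", "ty", "tz": the shift along the tool's x, y, z in mm; "turn": the turn about the tool's z in degrees. A call has 1 to 12 rows; each row shifts and turns the pose as measured when the row begins, along the tool's axes as they then stand; what a row does not reach is not made up. A row lasts 1/10 s, in which the tool goes at most 50 mm and 8.59 degrees, less where a joint would pass 70% of its speed; a pose out of reach is approached as far as the arm can. A call is refused whole if a number of a shift passes 50 or a number of a turn 8.59, either way. A call with a gripper value outside its range is refused whole. The fingers move at their own pace and stop on an object; FORCE is the grip in N (left out, the last holds). Time passes only in rows, so rows that do not move let the fingers close. It gives the time, the measured TCP pose, the force and the opening at its end, in the units of the state.
- arm.read_state(): the state, without advancing time (a new reading comes with each control period).
- grab_frame(name): name is "scene" or "top"; returns a dict with "color" (480x640x3 uint8, blue, green, red), "depth" (480x640 float32, m along the optical axis (not along the pixel's ray), 0 where there is no reading), "camera_matrix" (3x3 intrinsics, pixels), "D" ([k1, k2, p1, p2, k3] as OpenCV has them; the pictures are not rectified), "extrinsics" (4x4, takes a point from world to camera coordinates). Camera axes: x right, y down, z forward; pixel columns grow to the right and rows downward; lengths in m; the calibration is good to about 2 mm. A picture is of the moment at which its call begins.
- arm.sign_off(): hands the job in, once; it reports no verdict.
The state is a dict: "time_s": time; "q": joint angles; "joint_vel": joint speeds; "joint_efforts": joint torques, N m; "ee_pos": TCP position; "tool_rot": TCP orientation; "wrist_force": force on the tool from outside, world axes, zero at the start; "ft_torque": the same for the moment, N m; "grip_width": finger opening in m.
Only numpy, scipy, OpenCV 4.12 (cv2) and the standard library are available. Lean on these libraries where they do the work, as an engineer would, in place of code of your own. Each camera call takes 0.05 s, during which the arm holds its last target.

## Working session

There is one attempt and no reset: what is moved stays moved. The work goes in short steps, Python scripts to look and compute and a shell command to move; the robot and the scene stay as the last step left them, time stands still between calls to the robot, and variables do not carry over. Pictures are saved under pics/ and viewed, and the job is handed in when it is done.

```bash
ls; mkdir -p pics; python3 - <<'E'
from rig import arm, grab_frame
import cv2,numpy as np
print(arm.read_state())
for n in("scene","top"):
    f=grab_frame(n); cv2.imwrite(f"pics/{n}0.png",f["color"]); np.savez(f"{n}0.npz",**f)
    print(n,f["camera_matrix"],f["D"],f["extrinsics"],(f["depth"]>0).mean())
E
```

```text
pics
{'time_s': 0.0, 'q': array([ 1.14199602e+00,  2.76626784e-01,  1.50613088e+00, -2.95656426e-05,
        1.36066813e+00, -1.20994953e-01]), 'joint_vel': array([-8.94758750e-05,  2.78368753e-04, -3.61046285e-04,  1.29178294e-03,
       -3.23488882e-05,  1.47489593e-03]), 'joint_efforts': array([ 9.45823231e-04, -4.16768432e+01, -2.45800620e+01, -3.15378547e-04,
        1.10488309e-02, -6.80987725e-06]), 'ee_pos': array([0.17399879, 0.54748932, 0.22392247]), 'tool_rot': array([ 4.60461456e-04,  8.07143380e-01,  5.90354745e-01, -7.92645718e-04]), 'wrist_force': array([-0.3431952 , -0.12418212,  0.07820631]), 'ft_torque': array([ 0.03883524,  0.00257778, -0.00420653]), 'grip_width': 0.08546071957401818}
scene [[469.05513819   0.         321.22209835]
 [  0.         469.05513819 241.48306633]
 [  0.           0.           1.        ]] [-0.01080112  0.          0.          0.          0.        ] [[ 0.24264641  0.96980324  0.02458449 -0.15854894]
 [ 0.57583488 -0.12358774 -0.80817094 -0.25982443]
 [-0.78072845  0.21025638 -0.58843465  1.61902843]
 [ 0.          0.          0.          1.        ]] 0.991220703125
top [[597.28107254   0.         311.05816784]
 [  0.         597.28107254 247.96566234]
 [  0.           0.           1.        ]] [-0.05544715  0.          0.          0.          0.        ] [[-2.23922419e-02 -9.99733184e-01 -5.67002892e-03  3.03221158e-02]
 [-9.80339543e-01  2.30692813e-02 -1.95964763e-01  5.55736778e-01]
 [ 1.96043279e-01  1.17046320e-03 -9.80594545e-01  1.56759189e+00]
 [ 0.00000000e+00  0.00000000e+00  0.00000000e+00  1.00000000e+00]] 0.9960677083333334
```

View pics/scene0.png

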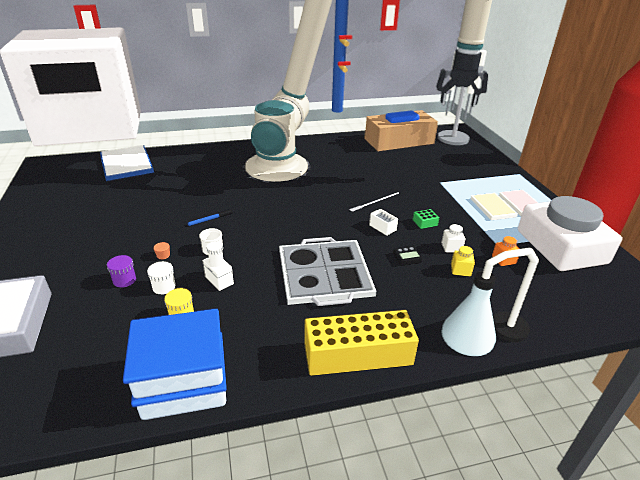

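View pics/top0.png

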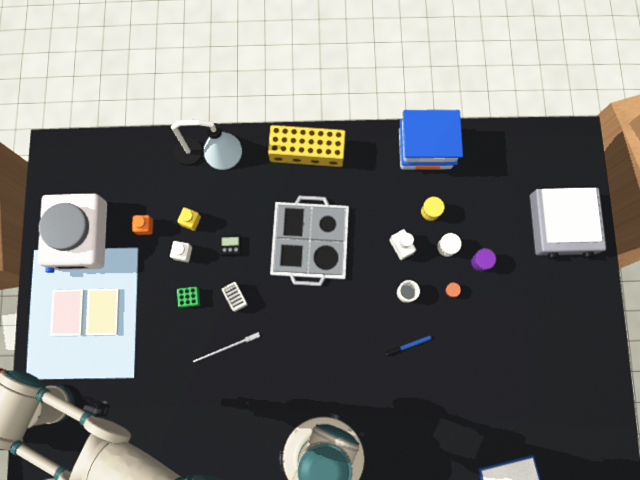

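Top view (up = +x, left = +y): wide jar at (450,245), cuvette box with the small jar on it at (403,243), square bottle at (181,251), tray at (310,241). The open jar is at (408,291) and the open box at (234,296). Next I'll measure.

```bash
cat > h.py <<'E'
import numpy as np,cv2
from scipy.spatial.transform import Rotation as R
def load(n): return dict(np.load(n))
def ray(f,uv):
    p=cv2.undistortPoints(np.array(uv,float).reshape(-1,1,2),f["camera_matrix"],f["D"])[:,0]
    E=f["extrinsics"];Rm=E[:3,:3];t=E[:3,3]
    return -Rm.T@t, np.c_[p,np.ones(len(p))]@Rm
def plane(f,uv,z):
    o,d=ray(f,uv); return o+d*((z-o[2])/d[:,2])[:,None]
def tri(f1,u1,f2,u2):
    o1,d1=ray(f1,[u1]);o2,d2=ray(f2,[u2]);d1=d1[0];d2=d2[0]
    s=np.linalg.lstsq(np.c_[d1,-d2],o2-o1,rcond=None)[0]
    a=o1+s[0]*d1;b=o2+s[1]*d2
    return (a+b)/2,np.linalg.norm(a-b)
def proj(f,P):
    E=f["extrinsics"];return cv2.projectPoints(np.array(P,float).reshape(-1,3),cv2.Rodrigues(E[:3,:3])[0],E[:3,3],f["camera_matrix"],f["D"])[0][:,0]
def cloud(f):
    v,u=np.mgrid[:480,:640]; o,d=ray(f,np.c_[u.ravel(),v.ravel()])
    return (o+d*f["depth"].reshape(-1,1)).reshape(480,640,3)
def crop(f,x,y,w,h,s,name): cv2.imwrite(name,cv2.resize(f["color"][y:y+h,x:x+w],None,fx=s,fy=s,interpolation=cv2.INTER_CUBIC))
E
python3 - <<'E'
from h import *
t=load("top0.npz");s=load("scene0.npz")
crop(t,260,190,210,120,3.8,"pics/t1.png");crop(t,160,200,110,120,5,"pics/t2.png")
crop(s,100,215,300,100,2.6,"pics/s1.png");crop(s,340,195,150,90,5,"pics/s2.png")
for n,f in(("top",t),("scene",s)):
    C=cloud(f);hsv=cv2.cvtColor(f["color"],cv2.COLOR_BGR2HSV)
    m=((hsv[...,1]<60)&(hsv[...,2]>110)&(C[...,2]>.022)&(C[...,2]<.13)&(C[...,0]>.25)&(C[...,0]<.75)).astype(np.uint8)
    k,l,st,c=cv2.connectedComponentsWithStats(m)
    for i in range(1,k):
        if st[i,4]>80:
            P=C[l==i];zt=np.percentile(P[:,2],97);Q=P[P[:,2]>zt-.006]
            print(n,c[i].round(),st[i,4],"ztop %.3f"%zt,"xy top",((Q.min(0)+Q.max(0))/2).round(4)[:2],(Q.max(0)-Q.min(0)).round(3)[:2])
    b=C[200:210,350:380] if n=="top" else C[200:205,260:330]
    print("bench z",np.median(b[...,2]))
E
```

```text
top [568. 220.] 4270 ztop 0.074 xy top [ 0.6194 -0.6964] [0.173 0.171]
top [ 72. 230.] 4399 ztop 0.128 xy top [0.6191 0.6785] [0.123 0.123]
top [403. 243.] 448 ztop 0.109 xy top [ 0.5646 -0.2335] [0.033 0.033]
top [449. 244.] 352 ztop 0.063 xy top [ 0.5607 -0.3615] [0.05  0.052]
top [180. 250.] 311 ztop 0.070 xy top [0.5612 0.3792] [0.031 0.031]
top [409. 290.] 142 ztop 0.054 xy top [ 0.4361 -0.241 ] [0.054 0.054]
top [234. 295.] 183 ztop 0.046 xy top [0.4331 0.2284] [0.073 0.054]
bench z -0.0003032866803843737
scene [570. 231.] 4762 ztop 0.127 xy top [0.6238 0.6794] [0.125 0.124]
scene [384. 218.] 332 ztop 0.042 xy top [0.4339 0.2341] [0.074 0.065]
scene [454. 236.] 377 ztop 0.068 xy top [0.5621 0.384 ] [0.039 0.034]
scene [215. 256.] 1060 ztop 0.105 xy top [ 0.5643 -0.2316] [0.036 0.034]
scene [161. 274.] 556 ztop 0.058 xy top [ 0.5612 -0.3601] [0.057 0.055]
scene [ 21. 310.] 2855 ztop 0.069 xy top [ 0.6272 -0.6495] [0.16  0.076]
bench z 0.0003712593825805355
```

View pics/t1.png

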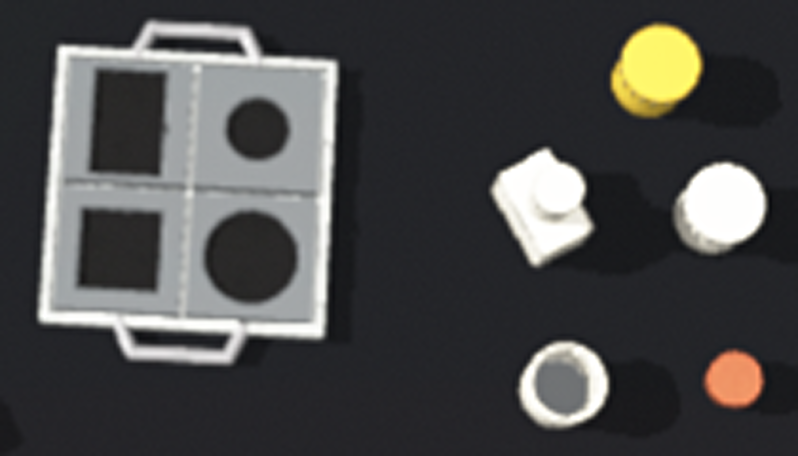

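View pics/t2.png

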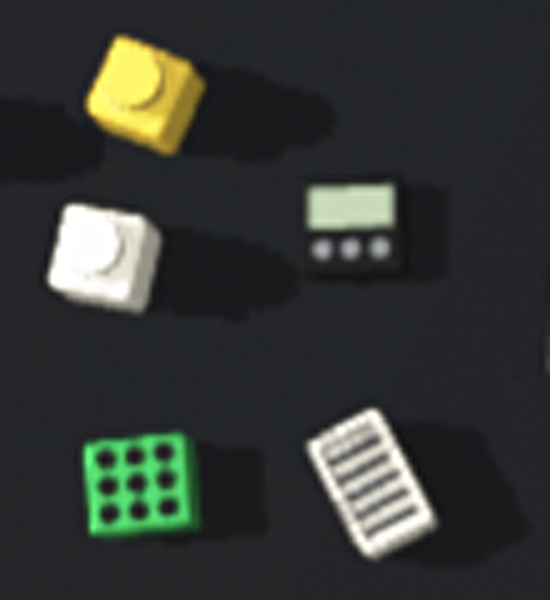

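View pics/s1.png

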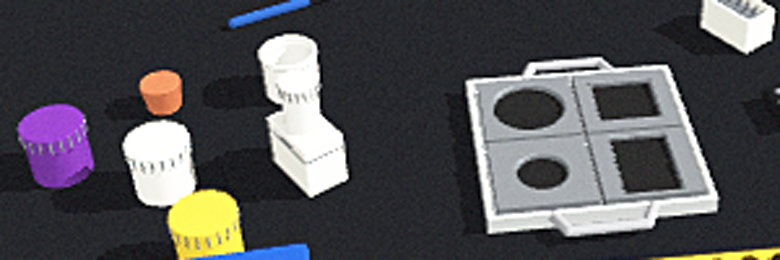

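View pics/s2.png

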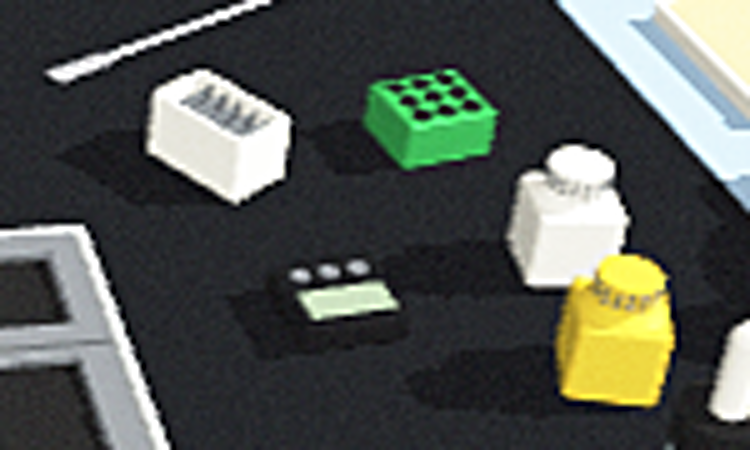

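```bash
python3 - <<'E'
from h import *
t=load("top0.npz");s=load("scene0.npz")
# nests: dark blobs inside tray, each view
res={}
for n,f,box in(("top",t,(276,206,345,276)),("scene",s,(284,247,368,297))):
    g=cv2.cvtColor(f["color"],cv2.COLOR_BGR2GRAY);m=np.zeros_like(g);x0,y0,x1,y1=box
    m[y0:y1,x0:x1]=(g[y0:y1,x0:x1]<90)
    k,l,st,c=cv2.connectedComponentsWithStats(m,connectivity=4)
    for i in range(1,k):
        if st[i,4]<120: continue
        cs=cv2.findContours((l==i).astype(np.uint8),cv2.RETR_EXTERNAL,cv2.CHAIN_APPROX_NONE)[0][0][:,0]
        P=plane(f,cs,.016)[:,:2]
        (cx,cy),(w,h),a=cv2.minAreaRect((P*1000).astype(np.float32))
        e=cv2.fitEllipse((P*1000).astype(np.float32))
        print(n,c[i].round(1),st[i,4],"rect",np.round([cx,cy,w,h,a],1),"cent floor",plane(f,[c[i]],.013)[0].round(4), "ell",np.round(e[1],1))
        res.setdefault(n,[]).append(c[i])
for u in res["top"]:
    print([ (tri(t,u,s,v)[0].round(4),round(tri(t,u,s,v)[1],4)) for v in res["scene"] if tri(t,u,s,v)[1]<.02])
# objects
for n,f in(("top",t),("scene",s)):
    C=cloud(f);hsv=cv2.cvtColor(f["color"],cv2.COLOR_BGR2HSV)
    w=(hsv[...,1]<60)&(hsv[...,2]>90)
    for nm,(x,y,r,z0,z1) in dict(vial=(.565,-.232,.035,.096,.115),box=(.56,-.233,.06,.042,.07),jar=(.561,-.361,.05,.05,.07),cap=(.562,.38,.03,.058,.08),body=(.562,.38,.06,.035,.058),tray=(.55,.0,.2,.012,.03)).items():
        m=(np.hypot(C[...,0]-x,C[...,1]-y)<r)&(C[...,2]>z0)&(C[...,2]<z1)&(w|(nm=="tray"))
        P=C[m][:,:2]; rr=cv2.minAreaRect((P*1000).astype(np.float32))
        print(n,nm,m.sum(),"rect",np.round([*rr[0],*rr[1],rr[2]],1),"med z",np.median(C[m][:,2]).round(4))
E
```

```text
top [293.2 221.7] 492 rect [640.7  66.1  51.4  77.7  85.4] cent floor [0.6412 0.0663 0.013 ] ell [56.2 90.6]
top [327.3 223.6] 204 rect [633.1 -30.1  42.1  43.3  88.5] cent floor [ 0.6334 -0.0295  0.013 ] ell [42.6 44.2]
top [290.9 255.3] 426 rect [544.8  74.   58.   58.   85.4] cent floor [0.5451 0.0742 0.013 ] ell [64.7 65.5]
top [325.5 257.3] 457 rect [536.3 -21.9  63.9  64.9  88.7] cent floor [ 0.5374 -0.0218  0.013 ] ell [64.8 65.3]
scene [340.1 253.5] 294 rect [543.2  76.7  58.9  53.4  85.1] cent floor [0.5401 0.0781 0.013 ] ell [57.6 69.3]
scene [302.9 256.7] 326 rect [535.5 -18.9  62.8  62.8  45.1] cent floor [ 0.5325 -0.0182  0.013 ] ell [60.2 65.5]
scene [348.1 278. ] 441 rect [639.2  69.1  53.2  74.4  85.6] cent floor [0.6371 0.0704 0.013 ] ell [59.6 83.6]
scene [308.1 281.3] 178 rect [632.  -27.3  42.8  39.6  77.5] cent floor [ 0.6283 -0.0262  0.013 ] ell [39.6 43.2]
[(array([0.6232, 0.0579, 0.0791]), np.float64(0.013)), (array([0.6408, 0.0676, 0.0165]), np.float64(0.003))]
[(array([ 0.6165, -0.032 ,  0.0794]), np.float64(0.0088)), (array([ 0.6327, -0.0283,  0.017 ]), np.
[... 283 characters left out ...]
 -232.4   66.1   41.3   27. ] med z 0.0542
top jar 305 rect [ 561.2 -361.3   55.3   53.4   66.3] med z 0.0564
top cap 119 rect [562.3 379.   33.5  32.3  57.3] med z 0.0655
top body 166 rect [562.5 379.5  46.5  46.6  79.5] med z 0.0468
top tray 4402 rect [568.5   3.5 341.6 308.8  36.6] med z 0.0176
scene vial 149 rect [ 566.3 -232.5   33.    34.9   62.9] med z 0.1041
scene box 325 rect [ 567.2 -231.4   68.7   41.    25. ] med z 0.0541
scene jar 346 rect [ 562.6 -360.2   56.4   54.7   68.9] med z 0.0559
scene cap 94 rect [564.1 384.6  32.9  34.9  34. ] med z 0.0661
scene body 199 rect [566.2 381.8  47.3  47.4  78.2] med z 0.0462
scene tray 4650 rect [589.2  25.5 207.2 257.3  85.1] med z 0.0176
```

```bash
cat > go.py <<'E'
import sys
from h import *
from rig import arm
x,y,z=map(float,sys.argv[1:4]);s=arm.read_state()
q=s["tool_rot"];M=R.from_quat([q[1],q[2],q[3],q[0]])
psi=np.degrees(np.arctan2(*M.as_matrix()[1::-1,0]))
d=(np.array([x,y,z])-s["ee_pos"])*1000
print("t %.2f"%s["time_s"],"pos",s["ee_pos"].round(4),"psi %.2f"%psi,"tilt %.2f"%np.degrees(np.arccos(-M.as_matrix()[2,2])),"grip %.4f"%s["grip_width"],"F",s["wrist_force"].round(1),"j6 %.2f"%s["q"][5])
if len(sys.argv)>4:
    tp=float(sys.argv[4]);t=(psi-tp+90)%180-90; print("turn",round(t,2),"then",(R.from_euler('z',np.radians(-0)).apply(M.inv().apply(d))).round(1), "after turn:",(M*R.from_euler('z',t,degrees=True)).inv().apply(d).round(1))
else: print("shift tool",M.inv().apply(d).round(1))
E
python3 go.py .5655 -.233 .2
```

```text
t 0.10 pos [0.174  0.5475 0.224 ] psi 72.37 tilt 0.10 grip 0.0855 F [-0.5 -0.7 -0.3] j6 -0.12
shift tool [-625.2  609.5   25. ]
```

```bash
python3 -m crank '[{"tx":-34,"ty":33,"tz":0},{"tx":-34,"ty":33,"tz":0},{"tx":-34,"ty":33,"tz":0},{"tx":-34,"ty":33,"tz":0},{"tx":-34,"ty":33,"tz":0},{"tx":-34,"ty":33,"tz":0},{"tx":-34,"ty":33,"tz":0},{"tx":-34,"ty":33,"tz":0},{"tx":-34,"ty":33,"tz":0},{"tx":-34,"ty":33,"tz":0},{"tx":-34,"ty":33,"tz":0},{"tx":-34,"ty":33,"tz":0}]' 30; python3 go.py .5655 -.233 .2
```

```text
t 0.10 pos [0.174  0.5475 0.224 ] psi 72.37 tilt 0.10 grip 0.0855 F [-0.5 -0.7 -0.3] j6 -0.12
shift tool [-625.2  609.5   25. ]validation failed for argument at $[0]...
```

```bash
python3 -m crank '[{"fingers":85,"tx":-34,"ty":33,"tz":0,"turn":0}]' 30; echo; python3 go.py .5655 -.233 .2
```

```text
time_s: 0.2
ee_pos: [0.1942, 0.5086, 0.2232]
tool_rot: [-0.001, 0.806, 0.592, -0.0]
wrist_force: [1.7, -1.8, 0.1]
grip_width: 0.0851

t 0.20 pos [0.1942 0.5086 0.2232] psi 72.60 tilt 0.12 grip 0.0851 F [ 1.7 -1.8  0.1] j6 -0.19
shift tool [-596.6  576.1   21.5]
```

All five keys are required in each row.

```bash
python3 -m crank '[{"fingers":85,"tx":-34,"ty":33,"tz":0,"turn":0},{"fingers":85,"tx":-34,"ty":33,"tz":0,"turn":0},{"fingers":85,"tx":-34,"ty":33,"tz":0,"turn":0},{"fingers":85,"tx":-34,"ty":33,"tz":0,"turn":0},{"fingers":85,"tx":-34,"ty":33,"tz":0,"turn":0},{"fingers":85,"tx":-34,"ty":33,"tz":0,"turn":0},{"fingers":85,"tx":-34,"ty":33,"tz":0,"turn":0},{"fingers":85,"tx":-34,"ty":33,"tz":0,"turn":0},{"fingers":85,"tx":-34,"ty":33,"tz":0,"turn":0},{"fingers":85,"tx":-34,"ty":33,"tz":0,"turn":0},{"fingers":85,"tx":-34,"ty":33,"tz":0,"turn":0},{"fingers":85,"tx":-34,"ty":33,"tz":0,"turn":0}]' 30; echo; python3 go.py .5655 -.233 .2
```

```text
time_s: 1.4
ee_pos: [0.4557, -0.0181, 0.2198]
tool_rot: [-0.0, 0.804, 0.595, -0.001]
wrist_force: [1.5, 1.2, 0.2]
grip_width: 0.0848

t 1.40 pos [ 0.4557 -0.0181  0.2198] psi 73.07 tilt 0.14 grip 0.0848 F [1.5 1.2 0.2] j6 -1.47
shift tool [-173.6  167.7   19.8]
```

```bash
python3 -m crank '[{"fingers":85,"tx":-34,"ty":33,"tz":4,"turn":0},{"fingers":85,"tx":-34,"ty":33,"tz":4,"turn":0},{"fingers":85,"tx":-34,"ty":33,"tz":4,"turn":0},{"fingers":85,"tx":-34,"ty":33,"tz":4,"turn":0},{"fingers":85,"tx":-30,"ty":28,"tz":4,"turn":0},{"fingers":85,"tx":0,"ty":0,"tz":0,"turn":0}]'; echo; python3 go.py .5655 -.233 .14
```

```text
time_s: 2.0
ee_pos: [0.564, -0.2392, 0.1957]
tool_rot: [-0.0, 0.806, 0.592, -0.001]
wrist_force: [-0.1, 0.8, 0.7]
grip_width: 0.085

t 2.00 pos [ 0.564  -0.2392  0.1957] psi 72.62 tilt 0.17 grip 0.0850 F [-0.1  0.8  0.7] j6 -1.78
shift tool [ 6.5 -0.3 55.7]
```

```bash
python3 -m crank '[{"fingers":85,"tx":6.5,"ty":0,"tz":25,"turn":0},{"fingers":85,"tx":0,"ty":0,"tz":25,"turn":0},{"fingers":85,"tx":0,"ty":0,"tz":0,"turn":0}]'; echo; python3 go.py .5655 -.233 .091
python3 - <<'E'
from h import *
from rig import grab_frame
for n in("scene","top"):
    f=grab_frame(n)
    if n=="scene": crop(f,130,170,200,140,4,"pics/a_s.png")
    else: crop(f,330,180,160,120,5,"pics/a_t.png")
E
```

```text
time_s: 2.3
ee_pos: [0.5652, -0.2337, 0.1431]
tool_rot: [-0.002, 0.807, 0.591, -0.002]
wrist_force: [-0.3, 0.5, -0.0]
grip_width: 0.0851

t 2.30 pos [ 0.5652 -0.2337  0.1431] psi 72.43 tilt 0.28 grip 0.0851 F [-0.3  0.5 -0. ] j6 -1.77
shift tool [ 0.8  0.3 52.1]
```

View pics/a_s.png

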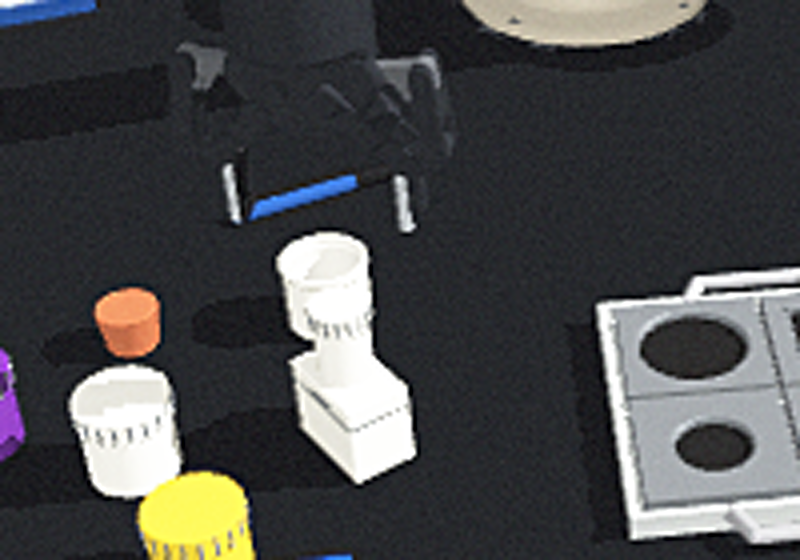

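View pics/a_t.png

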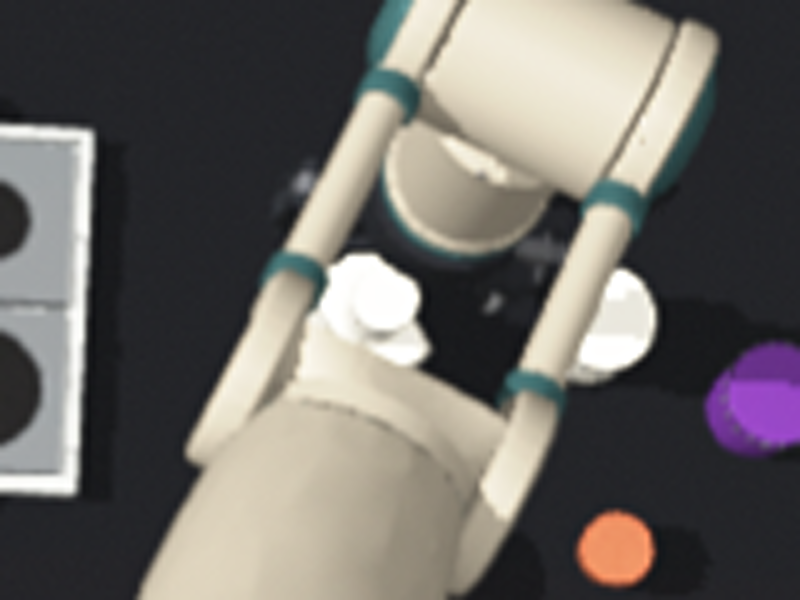

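```bash
python3 - <<'E'
from h import *
s=load("scene0.npz")
c=np.array([.5652,-.2337]);d=np.array([np.cos(np.radians(72.4)),np.sin(np.radians(72.4))])*.0425
for z in(.13,.118): print(z,((proj(s,[[*(c+d),z],[*(c-d),z]])-[130,170])*4).round())
E
```

```text
0.13 [[403. 271.]
 [254. 263.]]
0.118 [[405. 289.]
 [257. 280.]]
```

```bash
python3 - <<'E'
from h import *
from rig import grab_frame
f=grab_frame("scene");C=cloud(f)
m=(abs(C[...,0]-.565)<.09)&(abs(C[...,1]+.234)<.09)&(C[...,2]>.108)&(C[...,2]<.3)
P=C[m]
e=np.array([np.cos(np.radians(72.4)),np.sin(np.radians(72.4))])
a=(P[:,:2]-[.5652,-.2337])@e;b=(P[:,:2]-[.5652,-.2337])@[e[1],-e[0]]
for z in np.arange(.108,.22,.008):
    k=(P[:,2]>=z)&(P[:,2]<z+.008)
    if k.sum(): print(round(z,3),k.sum(),a[k].min().round(3),a[k].max().round(3),"neg b",np.median(b[k&(a<0)]).round(3) if (k&(a<0)).any() else "", "pos b",np.median(b[k&(a>0)]).round(3) if (k&(a>0)).any() else "")
E
```

```text
0.164 16 -0.048 0.051 neg b 0.006 pos b 0.013
0.172 48 -0.054 0.058 neg b 0.009 pos b 0.01
0.18 50 -0.054 0.059 neg b 0.009 pos b 0.01
0.188 61 -0.054 0.058 neg b 0.008 pos b 0.01
0.196 53 -0.053 0.058 neg b 0.008 pos b 0.01
0.204 42 -0.063 0.062 neg b 0.012 pos b 0.012
0.212 152 -0.071 0.076 neg b 0.012 pos b 0.011
```

```bash
python3 go.py .5655 -.233 .091; python3 - <<'E'
from h import *
for n in("scene0.npz","top0.npz"):
    f=load(n);C=cloud(f)
    m=(abs(C[...,0]-.174)<.1)&(abs(C[...,1]-.5475)<.1)&(C[...,2]>.12)&(C[...,2]<.4)
    P=C[m]
    print(n,len(P),np.percentile(P[:,2],[0,1,3,10]).round(3))
E
```

```text
t 2.45 pos [ 0.568  -0.2351  0.1474] psi 72.46 tilt 0.25 grip 0.0850 F [ 0.2 -0.4  0.6] j6 -1.77
shift tool [ 1.3 -3.2 56.4]
scene0.npz 1359 [0.244 0.252 0.259 0.286]
top0.npz 578 [0.249 0.259 0.29  0.3  ]
```

```bash
python3 -m crank '[{"fingers":85,"tx":1,"ty":-2,"tz":22,"turn":0},{"fingers":85,"tx":0,"ty":0,"tz":20,"turn":0},{"fingers":85,"tx":0,"ty":0,"tz":0,"turn":0}]'; echo; python3 go.py .5655 -.233 .091
cat > tips.py <<'E'
from h import *
from rig import grab_frame,arm
import sys
f=grab_frame("scene");C=cloud(f);s=arm.read_state();p=s["ee_pos"]
q=s["tool_rot"];M=R.from_quat([q[1],q[2],q[3],q[0]]).as_matrix();e=M[:2,0]
d=C-p;a=d[...,:2]@e;b=d[...,:2]@[e[1],-e[0]]
hsv=cv2.cvtColor(f["color"],cv2.COLOR_BGR2HSV)
m=(abs(a)<.065)&(abs(a)>.03)&(abs(b)<.02)&(d[...,2]>-.03)&(d[...,2]<.06)&(C[...,2]>.02)
for sg in(-1,1):
    k=m&(np.sign(a)==sg)
    if k.sum(): print(sg,k.sum(),"min z rel",np.percentile(d[k][:,2],[0,5,20]).round(3),"a",a[k].min().round(3),a[k].max().round(3),"b",np.median(b[k]).round(4))
u=proj(f,[p])[0];x=int(np.clip(u[0]-80,0,480));y=int(np.clip(u[1]-70,0,360))
crop(f,x,y,160,120,5,sys.argv[1]);print("tcp crop px",((u-[x,y])*5).round())
E
python3 tips.py pics/b_s.png
```

```text
time_s: 2.75
ee_pos: [0.5699, -0.2343, 0.1108]
tool_rot: [0.007, 0.806, 0.592, 0.003]
wrist_force: [0.7, 0.1, 0.4]
grip_width: 0.0849

t 2.75 pos [ 0.5699 -0.2343  0.1108] psi 72.53 tilt 0.87 grip 0.0849 F [0.7 0.1 0.4] j6 -1.77
shift tool [-0.  -4.8 19.7]
-1 131 min z rel [0.019 0.022 0.03 ] a -0.054 -0.039 b 0.005
1 104 min z rel [0.02  0.025 0.031] a 0.045 0.059 b 0.0055
tcp crop px [403. 353.]
```

View pics/b_s.png

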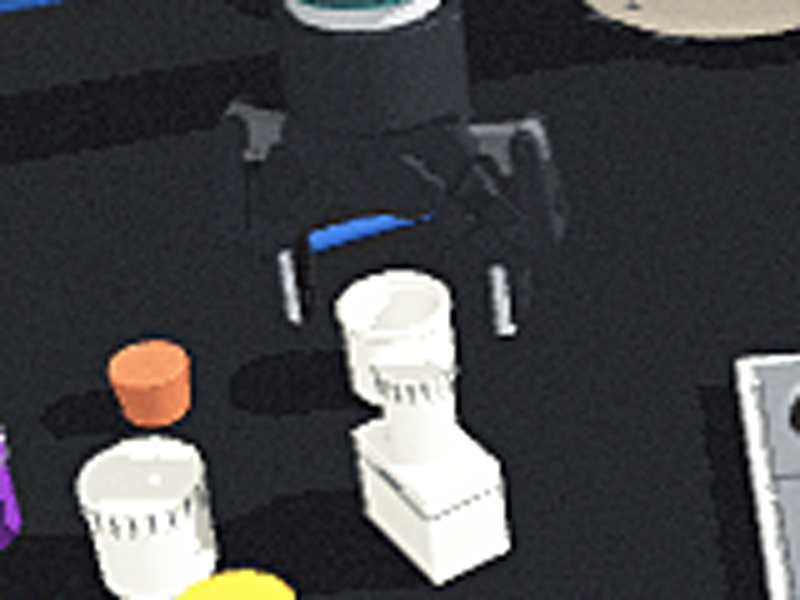

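```bash
python3 - <<'E'
from rig import arm,grab_frame
for i in range(5):
    s=arm.read_state();print(s["time_s"],s["ee_pos"].round(4),s["tool_rot"].round(4),s["q"].round(4),abs(s["joint_vel"]).max().round(3)); grab_frame("top")
E
python3 go.py .5655 -.233 .091
```

```text
2.8 [ 0.5708 -0.2348  0.1123] [0.0084 0.8063 0.5915 0.0032] [-5.0210e-01  4.0800e-01  1.5959e+00 -1.5000e-03  1.1199e+00 -1.7673e+00] 0.032
2.85 [ 0.5714 -0.2351  0.113 ] [0.0092 0.8062 0.5915 0.0035] [-5.0210e-01  4.0750e-01  1.5948e+00 -1.6000e-03  1.1198e+00 -1.7673e+00] 0.014
2.9 [ 0.5717 -0.2354  0.1133] [0.0095 0.8063 0.5915 0.0036] [-5.0220e-01  4.0730e-01  1.5943e+00 -1.6000e-03  1.1196e+00 -1.7673e+00] 0.006
2.95 [ 0.5717 -0.2354  0.1132] [0.0095 0.8063 0.5914 0.0036] [-5.0230e-01  4.0740e-01  1.5945e+00 -1.6000e-03  1.1194e+00 -1.7673e+00] 0.005
3.0 [ 0.5715 -0.2354  0.113 ] [0.0094 0.8063 0.5914 0.0036] [-5.0240e-01  4.0750e-01  1.5947e+00 -1.6000e-03  1.1193e+00 -1.7673e+00] 0.006
t 3.05 pos [ 0.5714 -0.2354  0.1128] psi 72.51 tilt 1.13 grip 0.0849 F [ 0.6 -0.3  0.4] j6 -1.77
shift tool [ 0.6 -6.7 21.7]
```

```bash
python3 -m crank '[{"fingers":85,"tx":0,"ty":-6,"tz":0,"turn":0},{"fingers":85,"tx":0,"ty":0,"tz":10,"turn":0},{"fingers":60,"tx":0,"ty":0,"tz":10,"turn":0},{"fingers":55,"tx":0,"ty":0,"tz":0,"turn":0},{"fingers":55,"tx":0,"ty":0,"tz":0,"turn":0}]'; echo; python3 go.py .5655 -.233 .091
sed -i 's/abs(a)>.03/abs(a)>.022/' tips.py
python3 tips.py pics/c_s.png
```

```text
time_s: 3.55
ee_pos: [0.5656, -0.2338, 0.092]
tool_rot: [0.01, 0.806, 0.591, 0.004]
wrist_force: [0.2, 0.0, 1.0]
grip_width: 0.0549

t 3.55 pos [ 0.5656 -0.2338  0.092 ] psi 72.50 tilt 1.21 grip 0.0549 F [0.2 0.  1. ] j6 -1.77
shift tool [ 0.8 -0.4  1. ]
-1 153 min z rel [0.008 0.016 0.024] a -0.056 -0.024 b 0.0072
1 130 min z rel [0.012 0.017 0.025] a 0.028 0.058 b 0.0074
tcp crop px [405. 352.]
```

View pics/c_s.png

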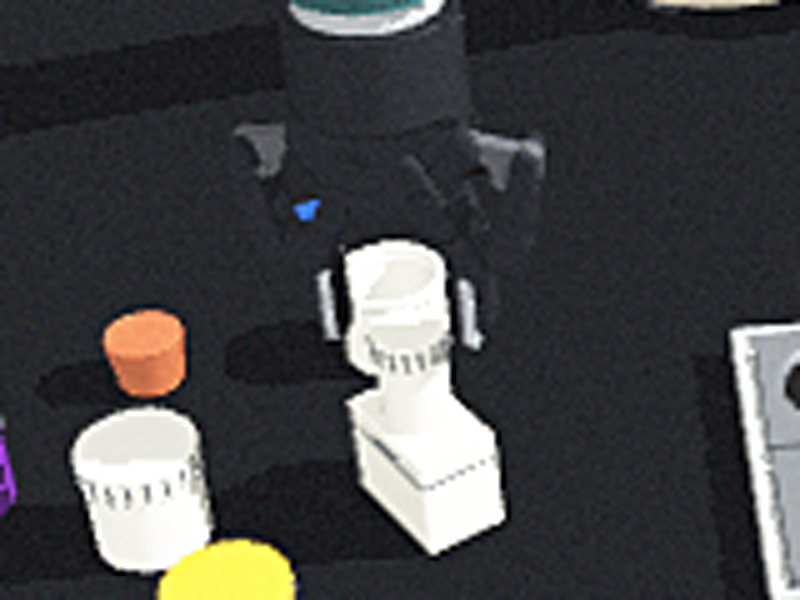

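```bash
python3 -m crank '[{"fingers":55,"tx":0,"ty":0,"tz":10,"turn":0},{"fingers":55,"tx":0,"ty":0,"tz":10,"turn":0},{"fingers":55,"tx":0,"ty":0,"tz":0,"turn":0}]'; echo; python3 go.py .5655 -.233 .07
python3 tips.py pics/d_s.png
```

```text
time_s: 3.9
ee_pos: [0.566, -0.2341, 0.0702]
tool_rot: [0.01, 0.806, 0.591, 0.004]
wrist_force: [-1.0, 0.4, -0.7]
grip_width: 0.0551

t 3.90 pos [ 0.566  -0.2341  0.0702] psi 72.50 tilt 1.18 grip 0.0551 F [-1.   0.4 -0.7] j6 -1.77
shift tool [ 0.9 -0.8  0.2]
-1 180 min z rel [-0.029 -0.021  0.015] a -0.056 -0.023 b 0.0048
1 190 min z rel [-0.029 -0.026 -0.017] a 0.022 0.061 b 0.0081
tcp crop px [404. 354.]
```

View pics/d_s.png

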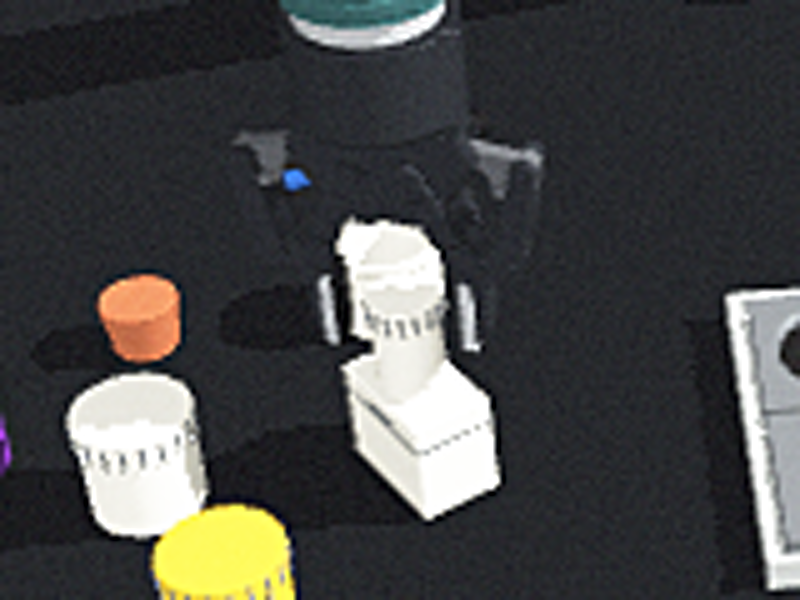

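```bash
python3 -m crank '[{"fingers":55,"tx":1,"ty":-1,"tz":8,"turn":0},{"fingers":50,"tx":0,"ty":0,"tz":0,"turn":0},{"fingers":20,"tx":0,"ty":0,"tz":0,"turn":0},{"fingers":20,"tx":0,"ty":0,"tz":0,"turn":0},{"fingers":20,"tx":0,"ty":0,"tz":0,"turn":0},{"fingers":20,"tx":0,"ty":0,"tz":0,"turn":0},{"fingers":20,"tx":0,"ty":0,"tz":0,"turn":0}]' 25; echo; python3 go.py .5655 -.233 .062
python3 tips.py pics/e_s.png
```

```text
time_s: 4.65
ee_pos: [0.5662, -0.2332, 0.0625]
tool_rot: [0.011, 0.806, 0.591, 0.004]
wrist_force: [-0.5, 0.3, -1.4]
grip_width: 0.0331

t 4.65 pos [ 0.5662 -0.2332  0.0625] psi 72.50 tilt 1.30 grip 0.0331 F [-0.5  0.3 -1.4] j6 -1.77
shift tool [-0.  -0.8  0.5]
-1 94 min z rel [-0.03  -0.023 -0.011] a -0.045 -0.022 b 0.0046
1 201 min z rel [-0.03  -0.026 -0.013] a 0.022 0.05 b 0.009
tcp crop px [403. 353.]
```

View pics/e_s.png

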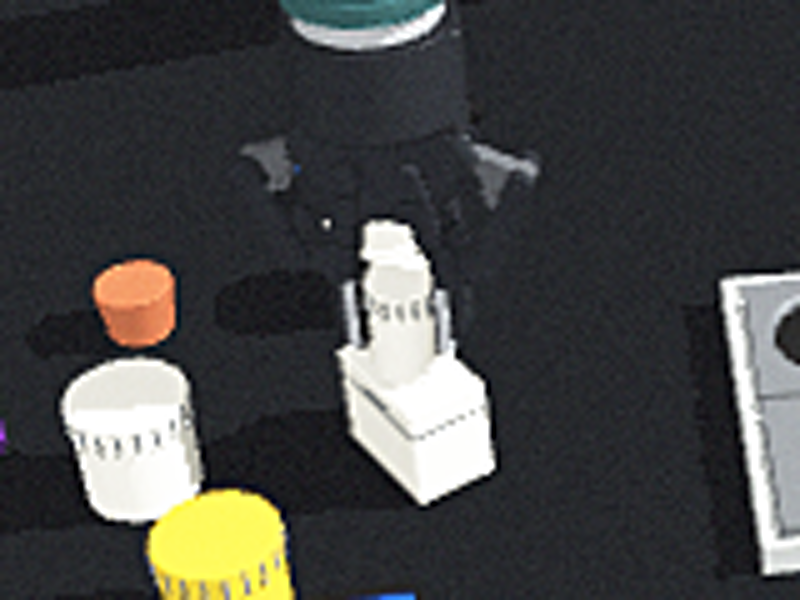

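```bash
python3 -m crank '[{"fingers":20,"tx":0,"ty":0,"tz":-8,"turn":0},{"fingers":20,"tx":0,"ty":0,"tz":-20,"turn":0},{"fingers":20,"tx":0,"ty":0,"tz":-25,"turn":0},{"fingers":20,"tx":0,"ty":0,"tz":-20,"turn":0},{"fingers":20,"tx":0,"ty":0,"tz":0,"turn":0}]' ; echo; python3 go.py .6326 -.0281 .13
python3 tips.py pics/f_s.png
```

```text
time_s: 5.2
ee_pos: [0.5646, -0.2322, 0.1392]
tool_rot: [0.01, 0.806, 0.591, 0.004]
wrist_force: [0.2, -0.4, -0.9]
grip_width: 0.0334

t 5.20 pos [ 0.5646 -0.2322  0.1392] psi 72.50 tilt 1.25 grip 0.0334 F [ 0.2 -0.4 -0.9] j6 -1.77
shift tool [215.1   3.4   8.1]
-1 58 min z rel [0.017 0.02  0.028] a -0.045 -0.022 b 0.0072
1 124 min z rel [0.011 0.016 0.025] a 0.022 0.049 b 0.0076
tcp crop px [403. 352.]
```

View pics/f_s.png

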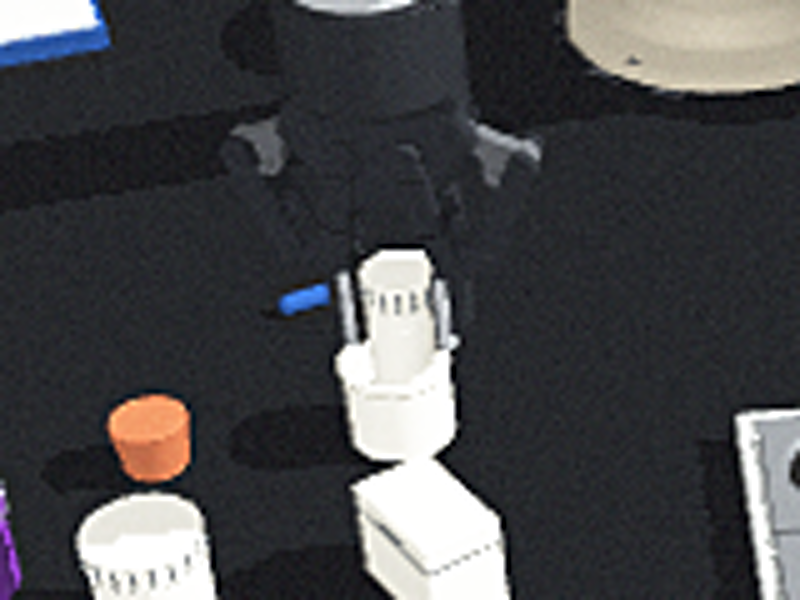

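Vial lifted (crop (398,315)), box below it undisturbed. Heading for the small nest.

```bash
python3 -m crank '[{"fingers":20,"tx":20,"ty":0,"tz":0,"turn":0},{"fingers":20,"tx":40,"ty":1,"tz":0,"turn":0},{"fingers":20,"tx":40,"ty":1,"tz":2,"turn":0},{"fingers":20,"tx":40,"ty":1,"tz":2,"turn":0},{"fingers":20,"tx":40,"ty":0,"tz":2,"turn":0},{"fingers":20,"tx":25,"ty":0,"tz":0,"turn":0},{"fingers":20,"tx":10,"ty":0,"tz":0,"turn":0},{"fingers":20,"tx":0,"ty":0,"tz":0,"turn":0}]' ; echo; python3 go.py .6326 -.0281 .09
```

```text
time_s: 6.05
ee_pos: [0.6288, -0.0214, 0.1205]
tool_rot: [0.004, 0.808, 0.59, -0.002]
wrist_force: [-0.8, -0.1, -1.5]
grip_width: 0.0332

t 6.05 pos [ 0.6288 -0.0214  0.1205] psi 72.29 tilt 0.54 grip 0.0332 F [-0.8 -0.1 -1.5] j6 -1.40
shift tool [-5.   5.5 30.6]
```

```bash
python3 -m crank '[{"fingers":20,"tx":-5,"ty":5,"tz":15,"turn":0},{"fingers":20,"tx":0,"ty":0,"tz":15,"turn":0},{"fingers":20,"tx":0,"ty":0,"tz":20,"turn":0},{"fingers":20,"tx":0,"ty":0,"tz":0,"turn":0}]' ; echo; python3 go.py .6326 -.0281 .0215
cat > look.py <<'E'
from h import *
from rig import grab_frame
import sys
x,y,z=map(float,sys.argv[1:4])
out=[]
for n in("scene","top"):
    f=grab_frame(n);np.savez(n+"_l.npz",**f);u=proj(f,[[x,y,z]])[0];a=int(np.clip(u[0]-50,0,540));b=int(np.clip(u[1]-60,0,360))
    im=cv2.resize(f["color"][b:b+120,a:a+100],None,fx=4,fy=4,interpolation=cv2.INTER_CUBIC)
    cv2.drawMarker(im,tuple(int(v) for v in ((u-[a,b])*4)),(0,0,255),0,12,1);out.append(im)
cv2.imwrite(sys.argv[4],np.hstack(out))
E
python3 look.py .6326 -.0281 .013 pics/g.png
```

```text
time_s: 6.45
ee_pos: [0.6304, -0.0353, 0.0655]
tool_rot: [0.005, 0.809, 0.588, -0.004]
wrist_force: [-1.1, 0.0, -0.2]
grip_width: 0.0333

t 6.45 pos [ 0.6304 -0.0353  0.0655] psi 72.09 tilt 0.71 grip 0.0333 F [-1.1  0.  -0.2] j6 -1.41
shift tool [ 8.1 -0.3 43.9]
```

View pics/g.png

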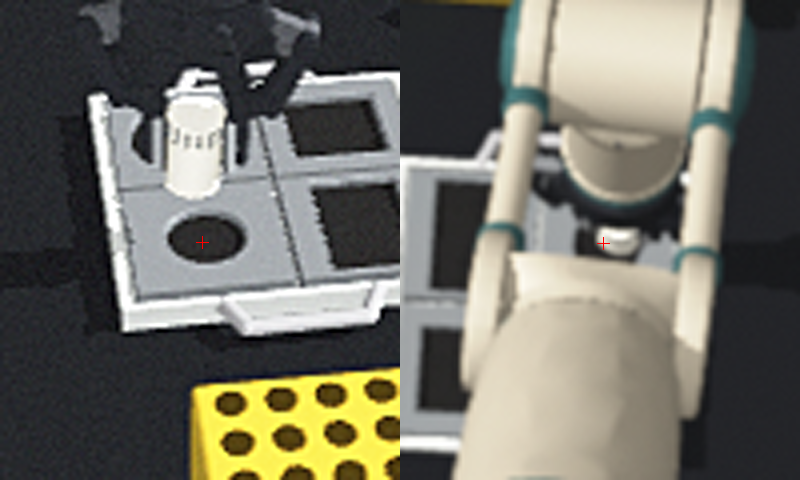

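```bash
python3 -m crank '[{"fingers":20,"tx":0,"ty":0,"tz":0,"turn":0},{"fingers":20,"tx":0,"ty":0,"tz":0,"turn":0}]' ; echo; python3 go.py .6326 -.0281 .0215
```

```text
time_s: 6.75
ee_pos: [0.6337, -0.0371, 0.0698]
tool_rot: [0.008, 0.809, 0.588, -0.001]
wrist_force: [0.1, 0.2, 0.2]
grip_width: 0.033

t 6.75 pos [ 0.6337 -0.0371  0.0698] psi 71.98 tilt 0.90 grip 0.0330 F [0.1 0.2 0.2] j6 -1.41
shift tool [ 8.7 -4.4 48.2]
```

```bash
python3 -m crank '[{"fingers":20,"tx":7,"ty":-4,"tz":8,"turn":0},{"fingers":20,"tx":0,"ty":0,"tz":10,"turn":0},{"fingers":20,"tx":0,"ty":0,"tz":0,"turn":0},{"fingers":20,"tx":0,"ty":0,"tz":0,"turn":0}]' ; echo; python3 go.py .6326 -.0281 .0215;python3 look.py .6326 -.0281 .013 pics/g2.png; python3 go.py .6326 -.0281 .0215
```

```text
time_s: 7.15
ee_pos: [0.633, -0.0286, 0.052]
tool_rot: [0.009, 0.809, 0.588, 0.0]
wrist_force: [0.6, -0.4, 0.1]
grip_width: 0.0328

t 7.15 pos [ 0.633  -0.0286  0.052 ] psi 72.01 tilt 1.03 grip 0.0328 F [ 0.6 -0.4  0.1] j6 -1.40
shift tool [ 0.7 -1.  30.5]
t 7.25 pos [ 0.633  -0.0288  0.0521] psi 72.00 tilt 1.02 grip 0.0330 F [-0.4  0.5 -0.1] j6 -1.40
shift tool [ 0.9 -1.1 30.5]
```

View pics/g2.png

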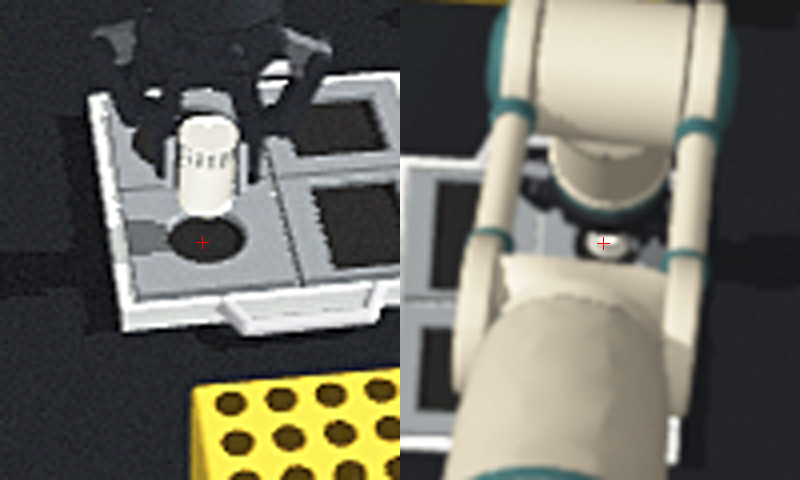

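```bash
python3 -m crank '[{"fingers":20,"tx":1,"ty":-1,"tz":10,"turn":0},{"fingers":20,"tx":0,"ty":0,"tz":8,"turn":0},{"fingers":20,"tx":0,"ty":0,"tz":6,"turn":0},{"fingers":20,"tx":0,"ty":0,"tz":0,"turn":0},{"fingers":20,"tx":0,"ty":0,"tz":3,"turn":0},{"fingers":20,"tx":0,"ty":0,"tz":0,"turn":0}]' ; echo; python3 go.py .6326 -.0281 .0215
```

```text
time_s: 7.85
ee_pos: [0.6326, -0.0279, 0.0223]
tool_rot: [0.009, 0.809, 0.588, -0.0]
wrist_force: [0.1, -0.3, -0.8]
grip_width: 0.033

t 7.85 pos [ 0.6326 -0.0279  0.0223] psi 72.00 tilt 1.00 grip 0.0330 F [ 0.1 -0.3 -0.8] j6 -1.39
shift tool [-0.2  0.1  0.8]
```

```bash
python3 -m crank '[{"fingers":20,"tx":0,"ty":0,"tz":1,"turn":0},{"fingers":20,"tx":0,"ty":0,"tz":0,"turn":0}]' ; echo; python3 look.py .6326 -.0281 .013 pics/g3.png
```

```text
time_s: 8.05
ee_pos: [0.6329, -0.028, 0.0214]
tool_rot: [0.009, 0.809, 0.588, 0.0]
wrist_force: [-1.2, -1.0, -1.3]
grip_width: 0.0335
```

View pics/g3.png

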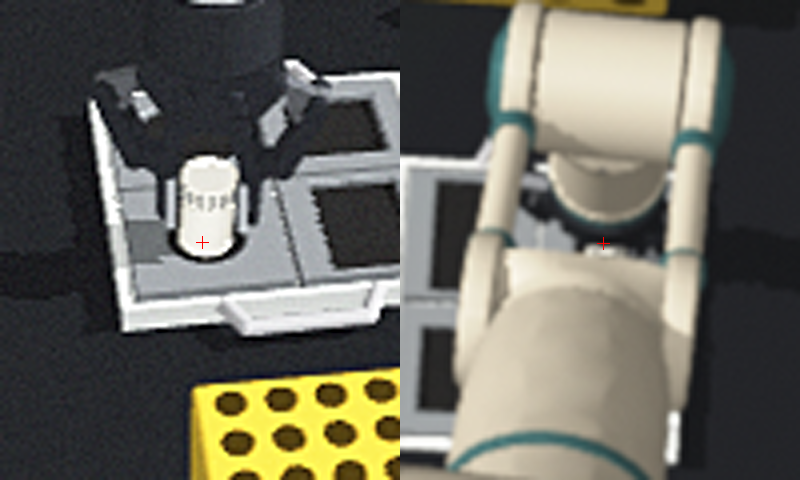

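```bash
python3 -m crank '[{"fingers":20,"tx":0,"ty":0,"tz":1,"turn":0},{"fingers":20,"tx":0,"ty":0,"tz":1,"turn":0},{"fingers":20,"tx":0,"ty":0,"tz":0,"turn":0}]'
```

```text
time_s: 8.45
ee_pos: [0.6338, -0.0282, 0.0213]
tool_rot: [0.01, 0.809, 0.588, 0.001]
wrist_force: [-0.0, 0.9, -0.8]
grip_width: 0.0333
```

```bash
python3 -m crank '[{"fingers":37,"tx":0,"ty":0,"tz":0,"turn":0},{"fingers":42,"tx":0,"ty":0,"tz":0,"turn":0},{"fingers":50,"tx":0,"ty":0,"tz":0,"turn":0},{"fingers":60,"tx":0,"ty":0,"tz":0,"turn":0},{"fingers":60,"tx":0,"ty":0,"tz":-10,"turn":0},{"fingers":60,"tx":0,"ty":0,"tz":-30,"turn":0},{"fingers":60,"tx":0,"ty":0,"tz":-40,"turn":0},{"fingers":70,"tx":0,"ty":0,"tz":-40,"turn":0},{"fingers":85,"tx":0,"ty":0,"tz":0,"turn":0}]'; python3 look.py .6326 -.0281 .063 pics/g4.png;  python3 go.py .5663 -.232 .14 116
```

```text
time_s: 9.35
ee_pos: [0.6319, -0.0263, 0.1462]
tool_rot: [0.009, 0.809, 0.588, 0.0]
wrist_force: [1.6, 0.7, -0.1]
grip_width: 0.0823
t 9.45 pos [ 0.6286 -0.0259  0.1411] psi 72.00 tilt 0.76 grip 0.0850 F [ 0.8  1.3 -0.8] j6 -1.40
turn -44.0 then [-215.2    4.4    3.7] after turn: [-157.9 -146.3    3.7]
```

View pics/g4.png

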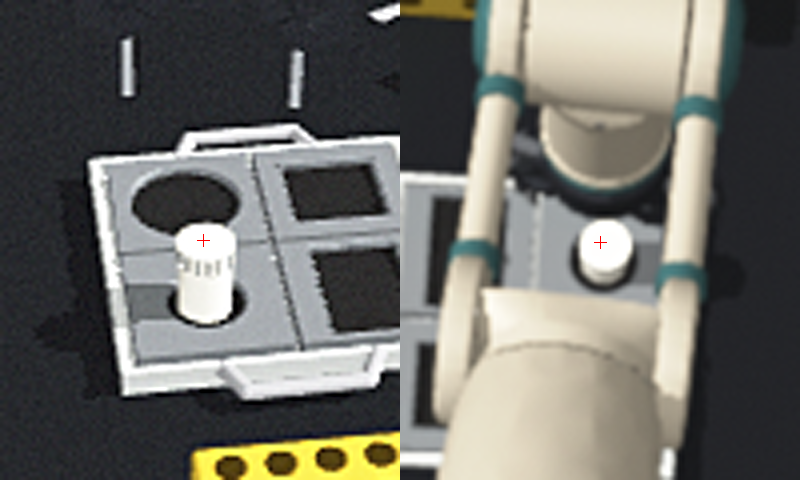

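```bash
python3 -m crank '[{"fingers":85,"tx":0,"ty":0,"tz":0,"turn":-8.5},{"fingers":85,"tx":0,"ty":0,"tz":0,"turn":-8.5},{"fingers":85,"tx":0,"ty":0,"tz":0,"turn":-8.5},{"fingers":85,"tx":0,"ty":0,"tz":0,"turn":-8.5},{"fingers":85,"tx":0,"ty":0,"tz":0,"turn":-8.5},{"fingers":85,"tx":0,"ty":0,"tz":0,"turn":0}]'; python3 go.py .5663 -.232 .14 116
```

```text
time_s: 10.05
ee_pos: [0.6212, -0.025, 0.1315]
tool_rot: [-0.004, 0.536, 0.844, -0.009]
wrist_force: [0.5, 0.6, -0.3]
grip_width: 0.0846
t 10.05 pos [ 0.6212 -0.025   0.1315] psi 115.22 tilt 1.13 grip 0.0846 F [ 0.5  0.6 -0.3] j6 -2.15
turn -0.78 then [-163.9 -138.1   -5.4] after turn: [-162.  -140.3   -5.4]
```

```bash
python3 -m crank '[{"fingers":85,"tx":-15,"ty":-13,"tz":0,"turn":-0.7},{"fingers":85,"tx":-32,"ty":-28,"tz":0,"turn":0},{"fingers":85,"tx":-32,"ty":-28,"tz":0,"turn":0},{"fingers":85,"tx":-32,"ty":-28,"tz":0,"turn":0},{"fingers":85,"tx":-25,"ty":-22,"tz":0,"turn":0},{"fingers":85,"tx":-15,"ty":-12,"tz":0,"turn":0},{"fingers":85,"tx":0,"ty":0,"tz":0,"turn":0},{"fingers":85,"tx":0,"ty":0,"tz":0,"turn":0}]'; python3 go.py .5663 -.232 .06 116
```

```text
time_s: 10.85
ee_pos: [0.5607, -0.2209, 0.1239]
tool_rot: [-0.013, 0.54, 0.841, -0.01]
wrist_force: [0.0, 0.1, -0.7]
grip_width: 0.085
t 10.85 pos [ 0.5607 -0.2209  0.1239] psi 114.60 tilt 1.93 grip 0.0850 F [ 0.   0.1 -0.7] j6 -2.47
turn -1.4 then [-13.2   2.5  63.7] after turn: [-13.3   2.2  63.7]
```

```bash
python3 -m crank '[{"fingers":85,"tx":-12,"ty":2,"tz":8,"turn":-1.4},{"fingers":85,"tx":0,"ty":0,"tz":12,"turn":0},{"fingers":85,"tx":0,"ty":0,"tz":10,"turn":0},{"fingers":85,"tx":0,"ty":0,"tz":0,"turn":0},{"fingers":85,"tx":0,"ty":0,"tz":0,"turn":0}]'; python3 go.py .5663 -.232 .06 116;python3 look.py .5663 -.232 .054 pics/h1.png
```

```text
time_s: 11.35
ee_pos: [0.5657, -0.2243, 0.0899]
tool_rot: [-0.017, 0.53, 0.848, -0.009]
wrist_force: [-0.3, 0.1, 0.7]
grip_width: 0.0851
t 11.35 pos [ 0.5657 -0.2243  0.0899] psi 116.00 tilt 2.18 grip 0.0851 F [-0.3  0.1  0.7] j6 -2.50
turn 0.0 then [-7.8 -1.9 29.9] after turn: [-7.8 -1.9 29.9]
```

View pics/h1.png

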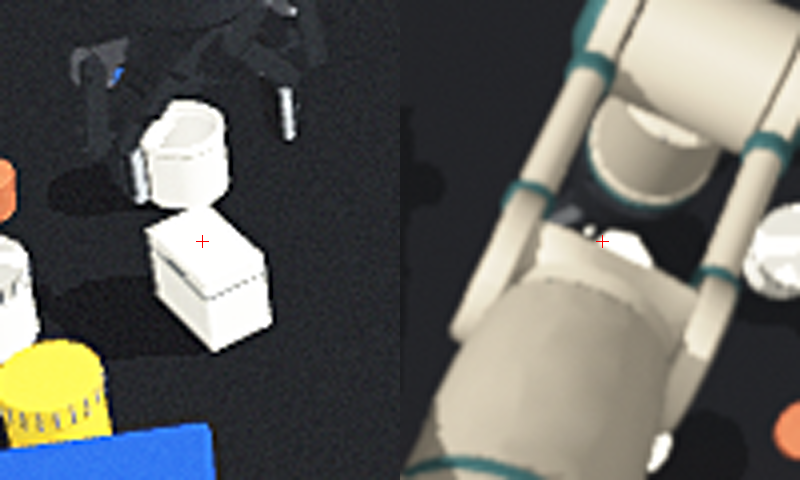

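```bash
python3 -m crank '[{"fingers":85,"tx":-7,"ty":-2,"tz":8,"turn":0},{"fingers":85,"tx":0,"ty":0,"tz":12,"turn":0},{"fingers":85,"tx":0,"ty":0,"tz":12,"turn":0},{"fingers":85,"tx":0,"ty":0,"tz":0,"turn":0},{"fingers":85,"tx":0,"ty":0,"tz":0,"turn":0}]'; python3 go.py .5663 -.232 .014 116;python3 look.py .5663 -.232 .054 pics/h2.png
```

```text
time_s: 11.95
ee_pos: [0.5662, -0.2326, 0.056]
tool_rot: [-0.016, 0.53, 0.848, -0.009]
wrist_force: [0.4, -0.1, 0.7]
grip_width: 0.0851
t 11.95 pos [ 0.5662 -0.2326  0.056 ] psi 115.97 tilt 2.08 grip 0.0851 F [ 0.4 -0.1  0.7] j6 -2.51
turn -0.03 then [-0.3  1.7 42. ] after turn: [-0.3  1.7 42. ]
```

View pics/h2.png

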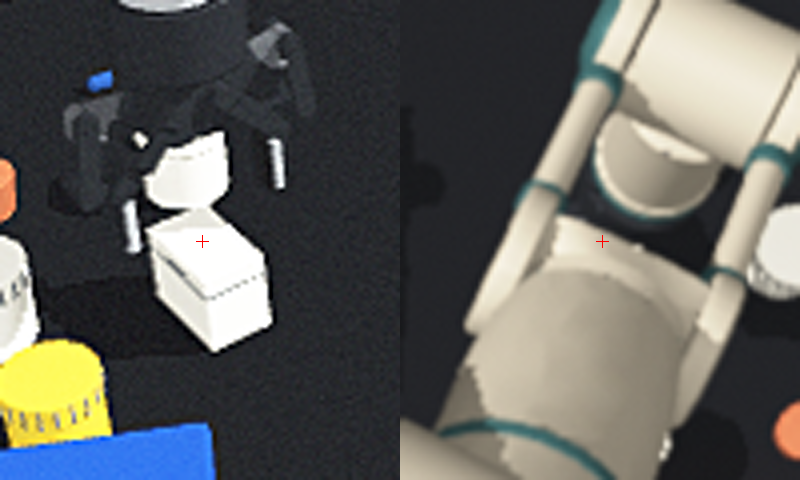

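```bash
python3 -m crank '[{"fingers":85,"tx":0,"ty":2,"tz":10,"turn":0},{"fingers":85,"tx":0,"ty":0,"tz":12,"turn":0},{"fingers":85,"tx":0,"ty":0,"tz":8,"turn":0},{"fingers":75,"tx":0,"ty":0,"tz":0,"turn":0},{"fingers":70,"tx":0,"ty":0,"tz":0,"turn":0}]'; python3 go.py .5663 -.232 .014 116;python3 look.py .5663 -.232 .054 pics/h3.png
```

```text
time_s: 12.55
ee_pos: [0.5673, -0.2315, 0.0239]
tool_rot: [-0.015, 0.53, 0.848, -0.009]
wrist_force: [-0.4, -0.7, -0.2]
grip_width: 0.0699
t 12.55 pos [ 0.5673 -0.2315  0.0239] psi 115.99 tilt 2.03 grip 0.0699 F [-0.4 -0.7 -0.2] j6 -2.51
turn -0.01 then [-0.2 -0.8  9.9] after turn: [-0.2 -0.8  9.9]
```

View pics/h3.png

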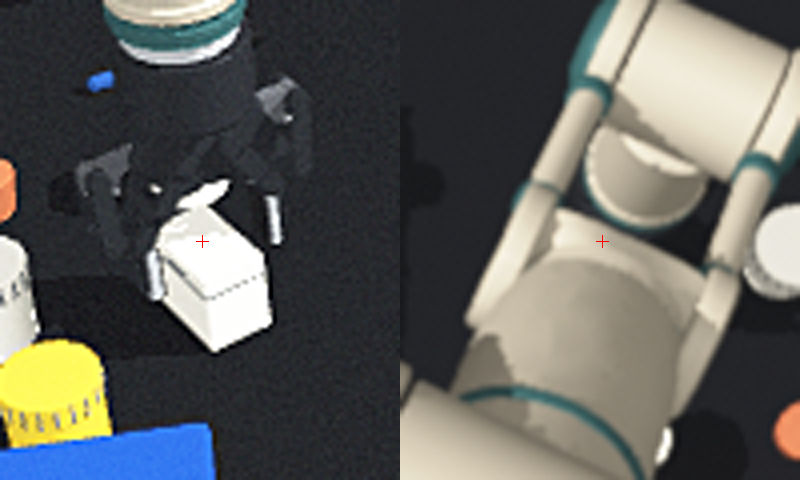

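```bash
python3 -m crank '[{"fingers":65,"tx":0,"ty":-1,"tz":9,"turn":0},{"fingers":60,"tx":0,"ty":0,"tz":0,"turn":0},{"fingers":52,"tx":0,"ty":0,"tz":0,"turn":0},{"fingers":30,"tx":0,"ty":0,"tz":0,"turn":0},{"fingers":30,"tx":0,"ty":0,"tz":0,"turn":0},{"fingers":30,"tx":0,"ty":0,"tz":0,"turn":0},{"fingers":30,"tx":0,"ty":0,"tz":0,"turn":0}]' 35; python3 go.py .5663 -.232 .014 116;python3 look.py .5663 -.232 .054 pics/h4.png
```

```text
time_s: 13.35
ee_pos: [0.5667, -0.2324, 0.0155]
tool_rot: [-0.014, 0.53, 0.848, -0.009]
wrist_force: [0.1, 0.8, -0.2]
grip_width: 0.0396
t 13.35 pos [ 0.5667 -0.2324  0.0155] psi 115.99 tilt 1.91 grip 0.0396 F [ 0.1  0.8 -0.2] j6 -2.51
turn -0.01 then [ 0.5 -0.1  1.5] after turn: [ 0.5 -0.1  1.5]
```

View pics/h4.png

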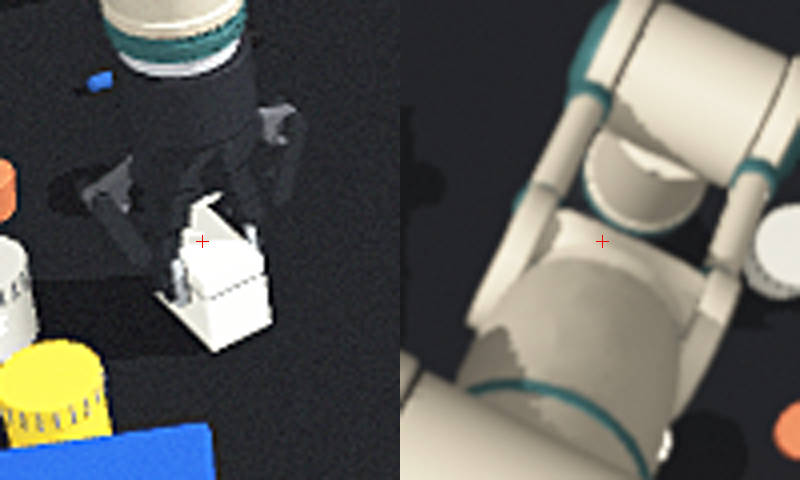

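```bash
python3 -m crank '[{"fingers":30,"tx":0,"ty":0,"tz":-6,"turn":0},{"fingers":30,"tx":0,"ty":0,"tz":-15,"turn":0},{"fingers":30,"tx":0,"ty":0,"tz":-25,"turn":0},{"fingers":30,"tx":0,"ty":0,"tz":-25,"turn":0},{"fingers":30,"tx":0,"ty":0,"tz":-25,"turn":0},{"fingers":30,"tx":0,"ty":0,"tz":-12,"turn":0},{"fingers":30,"tx":0,"ty":0,"tz":0,"turn":0}]' 35; python3 go.py .6404 .0675 .13 85.4
```

```text
time_s: 14.15
ee_pos: [0.569, -0.2315, 0.1269]
tool_rot: [-0.017, 0.53, 0.848, -0.009]
wrist_force: [0.4, 0.5, -1.3]
grip_width: 0.0392
t 14.15 pos [ 0.569  -0.2315  0.1269] psi 115.97 tilt 2.16 grip 0.0392 F [ 0.4  0.5 -1.3] j6 -2.51
turn 30.57 then [237.5 195.1  -5.1] after turn: [303.7  47.2  -5.1]
```

```bash
python3 -m crank '[{"fingers":30,"tx":0,"ty":0,"tz":-4,"turn":7.6},{"fingers":30,"tx":0,"ty":0,"tz":-4,"turn":7.6},{"fingers":30,"tx":0,"ty":0,"tz":-4,"turn":7.6},{"fingers":30,"tx":0,"ty":0,"tz":0,"turn":7.6},{"fingers":30,"tx":20,"ty":3,"tz":0,"turn":0},{"fingers":30,"tx":35,"ty":6,"tz":0,"turn":0},{"fingers":30,"tx":40,"ty":6,"tz":0,"turn":0},{"fingers":30,"tx":40,"ty":6,"tz":0,"turn":0},{"fingers":30,"tx":40,"ty":6,"tz":0,"turn":0},{"fingers":30,"tx":35,"ty":6,"tz":0,"turn":0},{"fingers":30,"tx":20,"ty":3,"tz":0,"turn":0}]' 35; python3 go.py .6404 .0675 .13 85.4
```

```text
time_s: 15.25
ee_pos: [0.6218, -0.0002, 0.1221]
tool_rot: [-0.024, 0.744, 0.668, -0.02]
wrist_force: [-0.7, -0.2, -2.1]
grip_width: 0.0395
t 15.25 pos [ 6.218e-01 -2.000e-04  1.221e-01] psi 83.82 tilt 3.50 grip 0.0395 F [-0.7 -0.2 -2.1] j6 -1.58
turn -1.58 then [69.4 10.7 -8.4] after turn: [69.  12.6 -8.4]
```

```bash
cat >> go.py <<'E'
print("tool z",M.as_matrix()[:,2].round(3),"q",s["q"].round(3))
E
python3 -m crank '[{"fingers":30,"tx":0,"ty":0,"tz":0,"turn":0},{"fingers":30,"tx":0,"ty":0,"tz":0,"turn":0}]'; python3 go.py .6404 .0675 .13 85.4
```

```text
time_s: 15.45
ee_pos: [0.6205, 0.0031, 0.1191]
tool_rot: [-0.025, 0.742, 0.669, -0.021]
wrist_force: [-0.1, 0.5, -2.3]
grip_width: 0.0397
t 15.45 pos [0.6205 0.0031 0.1191] psi 84.09 tilt 3.79 grip 0.0397 F [-0.1  0.5 -2.3] j6 -1.58
turn -1.31 then [ 66.1  12.4 -11.5] after turn: [ 65.8  13.9 -11.5]
tool z [-0.065  0.01  -0.998] q [-0.109  0.45   1.507  0.003  1.251 -1.577]
```

```bash
python3 -m crank '[{"fingers":30,"tx":8,"ty":2,"tz":-3,"turn":-0.6},{"fingers":30,"tx":12,"ty":2,"tz":-3,"turn":-0.6},{"fingers":30,"tx":12,"ty":2,"tz":-3,"turn":0},{"fingers":30,"tx":12,"ty":2,"tz":-3,"turn":0},{"fingers":30,"tx":10,"ty":2,"tz":-3,"turn":0},{"fingers":30,"tx":6,"ty":2,"tz":-3,"turn":0},{"fingers":30,"tx":3,"ty":0,"tz":-3,"turn":0},{"fingers":30,"tx":0,"ty":0,"tz":0,"turn":0}]'; python3 go.py .6404 .0675 .13 85.4
```

```text
time_s: 16.25
ee_pos: [0.6407, 0.0669, 0.1407]
tool_rot: [-0.026, 0.736, 0.676, -0.021]
wrist_force: [0.6, -0.4, -1.1]
grip_width: 0.0398
t 16.25 pos [0.6407 0.0669 0.1407] psi 85.18 tilt 3.82 grip 0.0398 F [ 0.6 -0.4 -1.1] j6 -1.50
turn -0.22 then [ 0.5  0.4 10.7] after turn: [ 0.5  0.4 10.7]
tool z [-0.066  0.009 -0.998] q [-0.009  0.466  1.421  0.009  1.321 -1.498]
```

```bash
python3 -m crank '[{"fingers":30,"tx":0,"ty":0,"tz":32,"turn":0},{"fingers":30,"tx":0,"ty":0,"tz":32,"turn":0},{"fingers":30,"tx":0,"ty":0,"tz":0,"turn":0},{"fingers":30,"tx":0,"ty":0,"tz":0,"turn":0}]'; python3 go.py .6404 .0675 .0285 85.4
```

```text
time_s: 16.65
ee_pos: [0.638, 0.0665, 0.0779]
tool_rot: [-0.024, 0.736, 0.676, -0.02]
wrist_force: [0.2, 0.7, -0.1]
grip_width: 0.0394
t 16.65 pos [0.638  0.0665 0.0779] psi 85.18 tilt 3.54 grip 0.0394 F [ 0.2  0.7 -0.1] j6 -1.50
turn -0.22 then [ 1.   5.3 49.1] after turn: [ 1.   5.3 49.1]
tool z [-0.061  0.008 -0.998] q [-0.009  0.51   1.512  0.008  1.181 -1.499]
```

```bash
python3 -m crank '[{"fingers":30,"tx":1,"ty":3,"tz":6,"turn":-0.2},{"fingers":30,"tx":0,"ty":3,"tz":8,"turn":0},{"fingers":30,"tx":0,"ty":0,"tz":8,"turn":0},{"fingers":30,"tx":0,"ty":0,"tz":5,"turn":0},{"fingers":30,"tx":0,"ty":0,"tz":0,"turn":0}]'; python3 go.py .6404 .0675 .0285 85.4; python3 look.py .6404 .0675 .013 pics/i1.png
```

```text
time_s: 17.15
ee_pos: [0.646, 0.0667, 0.0526]
tool_rot: [-0.021, 0.735, 0.678, -0.017]
wrist_force: [-0.1, 0.8, -1.6]
grip_width: 0.0393
t 17.15 pos [0.646  0.0667 0.0526] psi 85.35 tilt 3.14 grip 0.0393 F [-0.1  0.8 -1.6] j6 -1.50
turn -0.05 then [ 0.3 -4.3 24.4] after turn: [ 0.3 -4.3 24.4]
tool z [-0.054  0.008 -0.998] q [-0.008  0.541  1.527  0.008  1.129 -1.502]
```

View pics/i1.png

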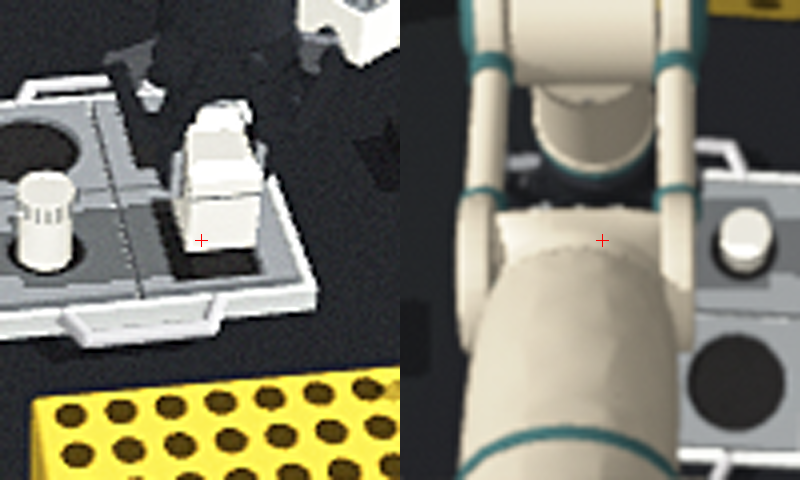

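```bash
python3 -m crank '[{"fingers":30,"tx":0,"ty":-3,"tz":3,"turn":0},{"fingers":30,"tx":0,"ty":0,"tz":6,"turn":0},{"fingers":30,"tx":0,"ty":0,"tz":5,"turn":0},{"fingers":30,"tx":0,"ty":0,"tz":0,"turn":0},{"fingers":30,"tx":0,"ty":0,"tz":0,"turn":0}]'; python3 go.py .6404 .0675 .0285 85.4; python3 look.py .6404 .0675 .013 pics/i2.png
```

```text
time_s: 17.75
ee_pos: [0.6424, 0.0672, 0.0389]
tool_rot: [-0.021, 0.735, 0.678, -0.017]
wrist_force: [-0.5, 0.1, -2.0]
grip_width: 0.0398
t 17.75 pos [0.6424 0.0672 0.0389] psi 85.36 tilt 3.04 grip 0.0398 F [-0.5  0.1 -2. ] j6 -1.50
turn -0.04 then [ 0.1 -1.4 10.5] after turn: [ 0.1 -1.4 10.5]
tool z [-0.052  0.008 -0.999] q [-0.008  0.549  1.552  0.008  1.094 -1.502]
```

View pics/i2.png

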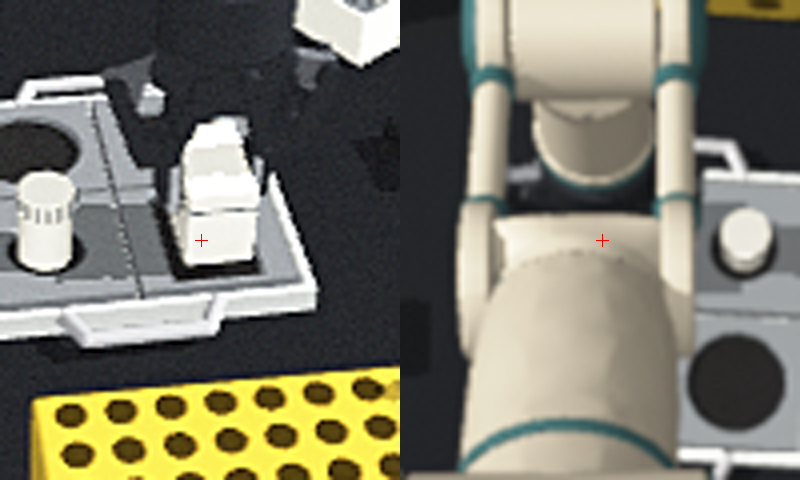

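```bash
python3 -m crank '[{"fingers":30,"tx":0,"ty":-1,"tz":4,"turn":0},{"fingers":30,"tx":0,"ty":0,"tz":4,"turn":0},{"fingers":30,"tx":0,"ty":0,"tz":2,"turn":0},{"fingers":30,"tx":0,"ty":0,"tz":1,"turn":0},{"fingers":30,"tx":0,"ty":0,"tz":0,"turn":0}]'; python3 go.py .6404 .0675 .0285 85.4
```

```text
time_s: 18.35
ee_pos: [0.6416, 0.0673, 0.0291]
tool_rot: [-0.02, 0.735, 0.678, -0.016]
wrist_force: [0.2, -0.9, -0.9]
grip_width: 0.0394
t 18.35 pos [0.6416 0.0673 0.0291] psi 85.37 tilt 2.90 grip 0.0394 F [ 0.2 -0.9 -0.9] j6 -1.50
turn -0.03 then [ 0.1 -1.2  0.7] after turn: [ 0.1 -1.2  0.7]
tool z [-0.05   0.008 -0.999] q [-0.008  0.556  1.566  0.008  1.07  -1.502]
```

```bash
python3 -m crank '[{"fingers":30,"tx":0,"ty":0,"tz":1,"turn":0},{"fingers":30,"tx":0,"ty":0,"tz":1,"turn":0},{"fingers":42,"tx":0,"ty":0,"tz":0,"turn":0},{"fingers":46,"tx":0,"ty":0,"tz":0,"turn":0},{"fingers":54,"tx":0,"ty":0,"tz":0,"turn":0},{"fingers":60,"tx":0,"ty":0,"tz":0,"turn":0},{"fingers":60,"tx":0,"ty":0,"tz":0,"turn":0}]'; python3 go.py .6404 .0675 .0285 85.4;  python3 look.py .6404 .0675 .013 pics/i3.png
```

```text
time_s: 19.05
ee_pos: [0.6422, 0.0673, 0.0286]
tool_rot: [-0.019, 0.735, 0.678, -0.015]
wrist_force: [0.2, 0.5, 0.7]
grip_width: 0.06
t 19.05 pos [0.6422 0.0673 0.0286] psi 85.36 tilt 2.78 grip 0.0600 F [0.2 0.5 0.7] j6 -1.50
turn -0.04 then [ 0.  -1.8  0.2] after turn: [ 0.  -1.8  0.2]
tool z [-0.048  0.008 -0.999] q [-0.008  0.557  1.566  0.008  1.067 -1.502]
```

View pics/i3.png

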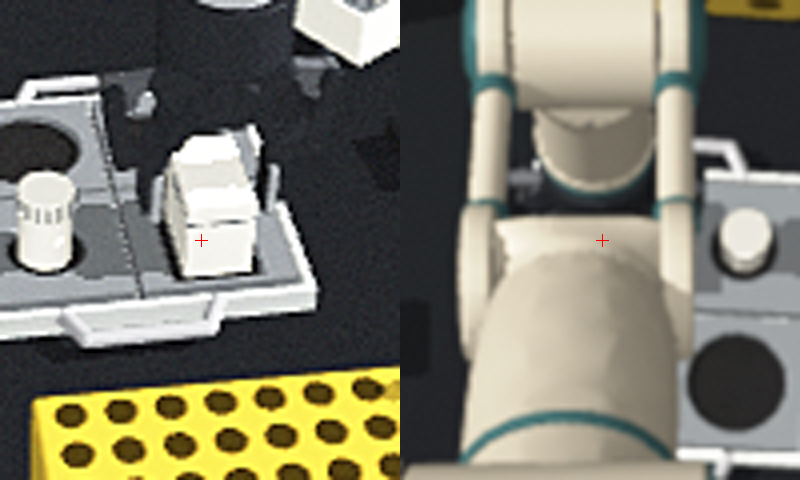

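```bash
python3 -m crank '[{"fingers":60,"tx":0,"ty":0,"tz":-5,"turn":0},{"fingers":60,"tx":0,"ty":0,"tz":-12,"turn":0},{"fingers":60,"tx":0,"ty":0,"tz":-15,"turn":0},{"fingers":60,"tx":0,"ty":0,"tz":-15,"turn":0},{"fingers":60,"tx":0,"ty":0,"tz":-15,"turn":0},{"fingers":70,"tx":0,"ty":0,"tz":-12,"turn":0},{"fingers":85,"tx":0,"ty":0,"tz":-8,"turn":0},{"fingers":85,"tx":0,"ty":0,"tz":-4,"turn":3.2},{"fingers":85,"tx":0,"ty":0,"tz":0,"turn":3.2},{"fingers":85,"tx":0,"ty":0,"tz":0,"turn":0}]'; python3 go.py .563 .38 .11 79
```

```text
time_s: 20.15
ee_pos: [0.6478, 0.0666, 0.1247]
tool_rot: [-0.017, 0.773, 0.634, -0.014]
wrist_force: [0.7, -0.4, -0.1]
grip_width: 0.085
t 20.15 pos [0.6478 0.0666 0.1247] psi 78.76 tilt 2.52 grip 0.0850 F [ 0.7 -0.4 -0.1] j6 -1.39
turn -0.24 then [ 290.8 -143.5   20.8] after turn: [ 291.4 -142.3   20.8]
tool z [-0.043  0.008 -0.999] q [-0.009  0.476  1.445  0.008  1.264 -1.386]
```

```bash
python3 -m crank '[{"fingers":85,"tx":12,"ty":-6,"tz":0,"turn":0},{"fingers":85,"tx":25,"ty":-12,"tz":0,"turn":0},{"fingers":85,"tx":36,"ty":-18,"tz":0,"turn":0},{"fingers":85,"tx":36,"ty":-18,"tz":0,"turn":0},{"fingers":85,"tx":36,"ty":-18,"tz":0,"turn":0},{"fingers":85,"tx":36,"ty":-18,"tz":0,"turn":0},{"fingers":85,"tx":36,"ty":-18,"tz":0,"turn":0},{"fingers":85,"tx":28,"ty":-14,"tz":0,"turn":0},{"fingers":85,"tx":18,"ty":-9,"tz":0,"turn":0},{"fingers":85,"tx":8,"ty":-4,"tz":0,"turn":0},{"fingers":85,"tx":0,"ty":0,"tz":0,"turn":0}]'; python3 go.py .563 .38 .11 79
python3 - <<'E'
from h import *
from rig import grab_frame
t=grab_frame("top");cv2.imwrite("pics/j0.png",t["color"])
E
```

```text
time_s: 21.25
ee_pos: [0.5575, 0.3766, 0.1287]
tool_rot: [-0.02, 0.769, 0.638, -0.016]
wrist_force: [-0.7, -0.3, -0.2]
grip_width: 0.0849
t 21.25 pos [0.5575 0.3766 0.1287] psi 79.37 tilt 2.97 grip 0.0849 F [-0.7 -0.3 -0.2] j6 -0.92
turn 0.37 then [ 4.4  5.7 18.4] after turn: [ 4.4  5.7 18.4]
tool z [-0.051  0.01  -0.999] q [ 0.473  0.501  1.39   0.033  1.291 -0.922]
```

View pics/j0.png

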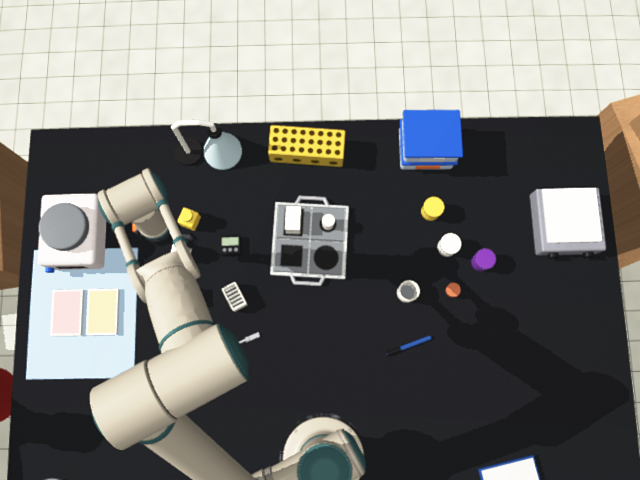

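```bash
python3 -m crank '[{"fingers":85,"tx":4,"ty":5,"tz":20,"turn":0.3},{"fingers":85,"tx":0,"ty":0,"tz":25,"turn":0},{"fingers":85,"tx":0,"ty":0,"tz":15,"turn":0},{"fingers":85,"tx":0,"ty":0,"tz":0,"turn":0},{"fingers":85,"tx":0,"ty":0,"tz":0,"turn":0}]'; python3 go.py .563 .38 .013 79; python3 look.py .563 .38 .046 pics/j1.png
```

```text
time_s: 21.8
ee_pos: [0.5634, 0.3733, 0.0679]
tool_rot: [-0.018, 0.773, 0.634, -0.017]
wrist_force: [0.8, -0.1, 0.3]
grip_width: 0.0849
t 21.80 pos [0.5634 0.3733 0.0679] psi 78.75 tilt 2.83 grip 0.0849 F [ 0.8 -0.1  0.3] j6 -0.92
turn -0.25 then [ 6.6  1.  54.9] after turn: [ 6.6  1.1 54.9]
tool z [-0.049  0.007 -0.999] q [ 0.467  0.553  1.458  0.031  1.171 -0.921]
```

View pics/j1.png

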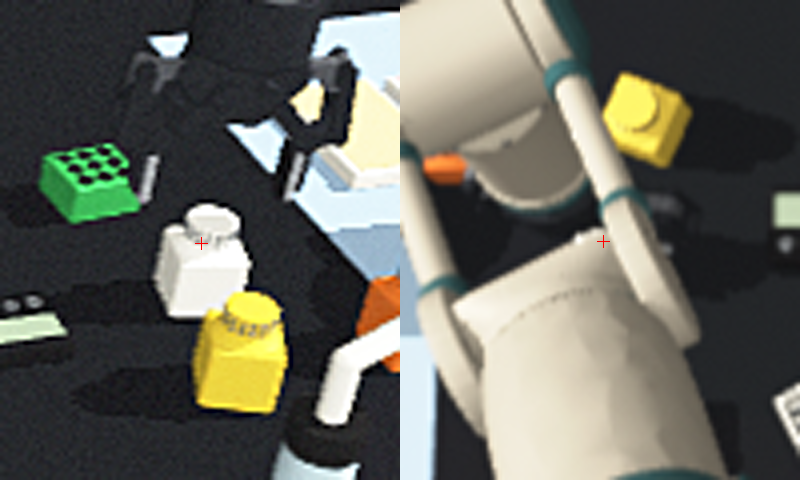

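```bash
python3 -m crank '[{"fingers":85,"tx":6,"ty":1,"tz":5,"turn":0},{"fingers":85,"tx":0,"ty":0,"tz":8,"turn":0},{"fingers":85,"tx":0,"ty":0,"tz":0,"turn":0}]'; python3 go.py .563 .38 .013 79;python3 tips.py pics/j2.png
```

```text
time_s: 22.2
ee_pos: [0.5669, 0.3802, 0.057]
tool_rot: [-0.018, 0.773, 0.634, -0.014]
wrist_force: [0.0, 0.1, -0.2]
grip_width: 0.0851
t 22.20 pos [0.5669 0.3802 0.057 ] psi 78.73 tilt 2.58 grip 0.0851 F [ 0.   0.1 -0.2] j6 -0.91
turn -0.27 then [-1.  -1.8 44.1] after turn: [-1.  -1.8 44.1]
tool z [-0.044  0.01  -0.999] q [ 0.473  0.569  1.458  0.032  1.149 -0.914]
-1 87 min z rel [-0.028  0.02   0.03 ] a -0.056 -0.022 b 0.0099
1 109 min z rel [-0.026  0.019  0.028] a 0.022 0.059 b 0.0085
tcp crop px [401. 351.]
```

View pics/j2.png

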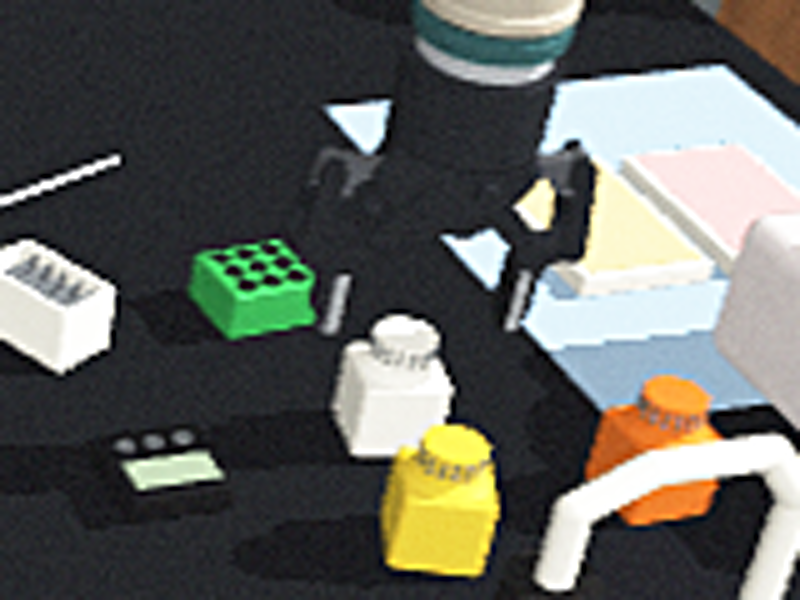

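```bash
python3 -m crank '[{"fingers":85,"tx":-1,"ty":-2,"tz":8,"turn":0},{"fingers":85,"tx":0,"ty":0,"tz":12,"turn":0},{"fingers":85,"tx":0,"ty":0,"tz":10,"turn":0},{"fingers":80,"tx":0,"ty":0,"tz":0,"turn":0},{"fingers":75,"tx":0,"ty":0,"tz":0,"turn":0}]'; python3 go.py .563 .38 .013 79;python3 tips.py pics/j3.png
```

```text
time_s: 22.75
ee_pos: [0.5629, 0.3803, 0.0245]
tool_rot: [-0.018, 0.773, 0.634, -0.014]
wrist_force: [-0.0, -0.9, 0.2]
grip_width: 0.0748
t 22.75 pos [0.5629 0.3803 0.0245] psi 78.76 tilt 2.58 grip 0.0748 F [-0.  -0.9  0.2] j6 -0.91
turn -0.24 then [-0.3  0.7 11.5] after turn: [-0.3  0.7 11.5]
tool z [-0.044  0.01  -0.999] q [ 0.476  0.595  1.5    0.033  1.081 -0.915]
-1 85 min z rel [0.017 0.023 0.031] a -0.053 -0.035 b 0.0102
1 112 min z rel [0.017 0.021 0.025] a 0.022 0.059 b 0.0094
tcp crop px [405. 353.]
```

View pics/j3.png

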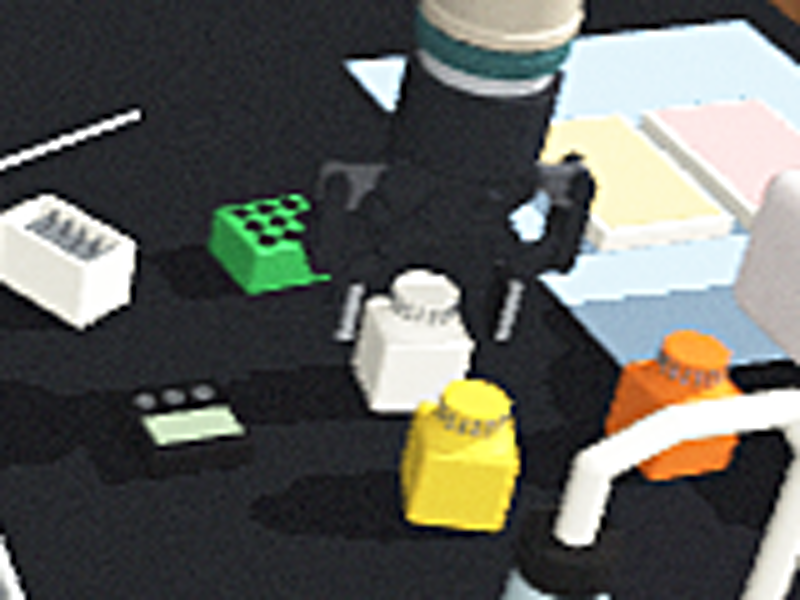

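```bash
python3 -m crank '[{"fingers":70,"tx":0,"ty":1,"tz":6,"turn":0},{"fingers":65,"tx":0,"ty":0,"tz":5,"turn":0},{"fingers":58,"tx":0,"ty":0,"tz":0,"turn":0},{"fingers":52,"tx":0,"ty":0,"tz":0,"turn":0},{"fingers":35,"tx":0,"ty":0,"tz":0,"turn":0},{"fingers":35,"tx":0,"ty":0,"tz":0,"turn":0},{"fingers":35,"tx":0,"ty":0,"tz":0,"turn":0},{"fingers":35,"tx":0,"ty":0,"tz":0,"turn":0}]' 35; python3 go.py .563 .38 .013 79;python3 tips.py pics/j4.png
```

```text
time_s: 23.6
ee_pos: [0.5641, 0.3804, 0.0133]
tool_rot: [-0.018, 0.773, 0.634, -0.013]
wrist_force: [-0.4, 1.1, -1.7]
grip_width: 0.0454
t 23.60 pos [0.5641 0.3804 0.0133] psi 78.75 tilt 2.51 grip 0.0454 F [-0.4  1.1 -1.7] j6 -0.92
turn -0.25 then [-0.6 -0.9  0.3] after turn: [-0.6 -0.9  0.3]
tool z [-0.042  0.011 -0.999] q [ 0.475  0.607  1.509  0.033  1.058 -0.916]
-1 98 min z rel [0.01  0.016 0.023] a -0.051 -0.022 b 0.0107
1 109 min z rel [0.01  0.018 0.03 ] a 0.022 0.058 b 0.0104
tcp crop px [402. 351.]
```

View pics/j4.png

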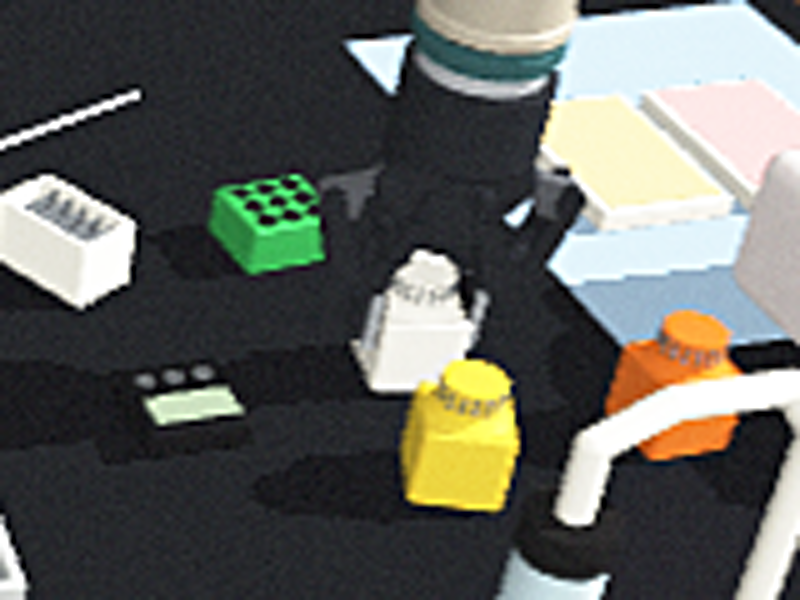

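```bash
python3 -m crank '[{"fingers":35,"tx":0,"ty":0,"tz":-5,"turn":0},{"fingers":35,"tx":0,"ty":0,"tz":-12,"turn":0},{"fingers":35,"tx":0,"ty":0,"tz":-16,"turn":0},{"fingers":35,"tx":0,"ty":0,"tz":-16,"turn":-2},{"fingers":35,"tx":0,"ty":0,"tz":-14,"turn":-2},{"fingers":35,"tx":0,"ty":0,"tz":-10,"turn":-2},{"fingers":35,"tx":0,"ty":0,"tz":-5,"turn":0},{"fingers":35,"tx":0,"ty":0,"tz":0,"turn":0}]'; python3 go.py .5447 .0753 .09 85.35;python3 tips.py pics/j5.png
```

```text
time_s: 24.45
ee_pos: [0.5684, 0.3798, 0.0998]
tool_rot: [-0.018, 0.737, 0.675, -0.01]
wrist_force: [0.1, -0.1, -1.8]
grip_width: 0.0454
t 24.45 pos [0.5684 0.3798 0.0998] psi 84.93 tilt 2.36 grip 0.0454 F [ 0.1 -0.1 -1.8] j6 -1.02
turn -0.42 then [-305.5    3.6    7. ] after turn: [-305.5    1.3    7. ]
tool z [-0.039  0.012 -0.999] q [ 0.472  0.532  1.41   0.031  1.229 -1.021]
-1 123 min z rel [-0.003  0.015  0.023] a -0.053 -0.022 b 0.0109
1 118 min z rel [-0.005  0.02   0.033] a 0.022 0.051 b 0.0102
tcp crop px [401. 350.]
```

View pics/j5.png

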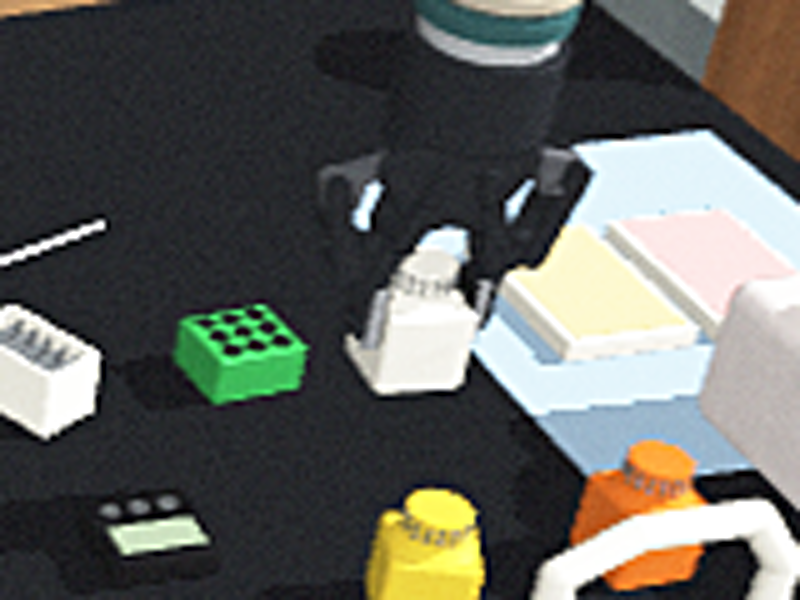

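```bash
python3 -m crank '[{"fingers":35,"tx":-10,"ty":0,"tz":0,"turn":-0.4},{"fingers":35,"tx":-22,"ty":0,"tz":0,"turn":0},{"fingers":35,"tx":-34,"ty":0,"tz":0,"turn":0},{"fingers":35,"tx":-36,"ty":0,"tz":0,"turn":0},{"fingers":35,"tx":-36,"ty":0,"tz":0,"turn":0},{"fingers":35,"tx":-36,"ty":0,"tz":0,"turn":0},{"fingers":35,"tx":-36,"ty":0,"tz":0,"turn":0},{"fingers":35,"tx":-30,"ty":0,"tz":0,"turn":0},{"fingers":35,"tx":-20,"ty":0,"tz":0,"turn":0},{"fingers":35,"tx":-10,"ty":0,"tz":0,"turn":0},{"fingers":35,"tx":-4,"ty":0,"tz":0,"turn":0},{"fingers":35,"tx":0,"ty":0,"tz":0,"turn":0}]'; python3 go.py .5447 .0753 .09 85.35
```

```text
time_s: 25.7
ee_pos: [0.5368, 0.0906, 0.0897]
tool_rot: [-0.021, 0.735, 0.678, -0.018]
wrist_force: [-0.1, 0.3, -1.5]
grip_width: 0.0451
t 25.70 pos [0.5368 0.0906 0.0897] psi 85.39 tilt 3.19 grip 0.0451 F [-0.1  0.3 -1.5] j6 -1.46
turn 0.04 then [-14.6   9.   -0.9] after turn: [-14.6   9.1  -0.9]
tool z [-0.055  0.007 -0.998] q [ 0.034  0.368  1.73   0.009  1.098 -1.461]
```

```bash
python3 -m crank '[{"fingers":35,"tx":-6,"ty":4,"tz":6,"turn":0},{"fingers":35,"tx":-7,"ty":4,"tz":8,"turn":0},{"fingers":35,"tx":0,"ty":0,"tz":10,"turn":0},{"fingers":35,"tx":0,"ty":0,"tz":6,"turn":0},{"fingers":35,"tx":0,"ty":0,"tz":0,"turn":0},{"fingers":35,"tx":0,"ty":0,"tz":0,"turn":0}]'; python3 go.py .5447 .0753 .0263 85.35; python3 look.py .5447 .0753 .013 pics/k1.png
```

```text
time_s: 26.3
ee_pos: [0.5424, 0.0794, 0.0551]
tool_rot: [-0.022, 0.733, 0.679, -0.018]
wrist_force: [0.9, 0.1, -1.6]
grip_width: 0.0456
t 26.30 pos [0.5424 0.0794 0.0551] psi 85.61 tilt 3.31 grip 0.0456 F [ 0.9  0.1 -1.6] j6 -1.49
turn 0.26 then [-4.   4.3 28.5] after turn: [-4.   4.3 28.5]
tool z [-0.057  0.008 -0.998] q [ 0.013  0.412  1.762  0.01   1.025 -1.487]
```

View pics/k1.png

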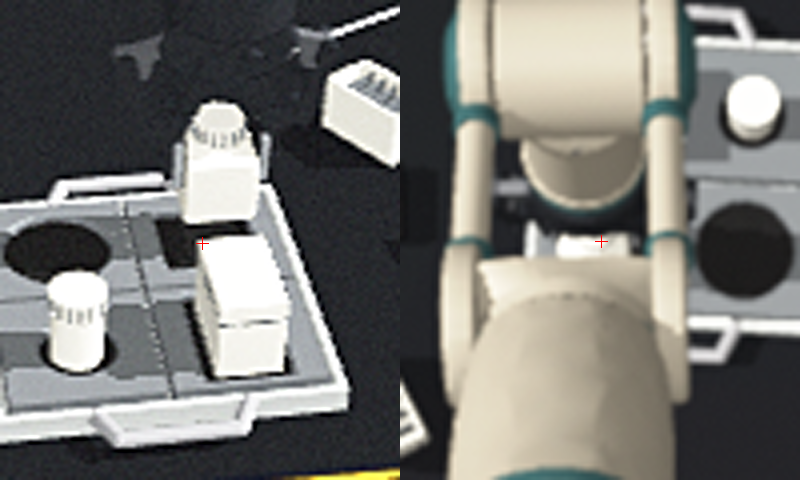

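```bash
python3 -m crank '[{"fingers":35,"tx":-4,"ty":3,"tz":5,"turn":0.2},{"fingers":35,"tx":0,"ty":0,"tz":5,"turn":0},{"fingers":35,"tx":0,"ty":0,"tz":0,"turn":0},{"fingers":35,"tx":0,"ty":0,"tz":0,"turn":0}]'; python3 go.py .5447 .0753 .0263 85.35; python3 look.py .5447 .0753 .013 pics/k2.png
```

```text
time_s: 26.8
ee_pos: [0.5456, 0.075, 0.0453]
tool_rot: [-0.021, 0.735, 0.678, -0.017]
wrist_force: [-0.4, 0.1, -2.4]
grip_width: 0.0455
t 26.80 pos [0.5456 0.075  0.0453] psi 85.41 tilt 3.15 grip 0.0455 F [-0.4  0.1 -2.4] j6 -1.49
turn 0.06 then [ 0.2  0.1 19. ] after turn: [ 0.2  0.1 19. ]
tool z [-0.054  0.008 -0.998] q [ 0.005  0.425  1.769  0.009  1.002 -1.491]
```

View pics/k2.png

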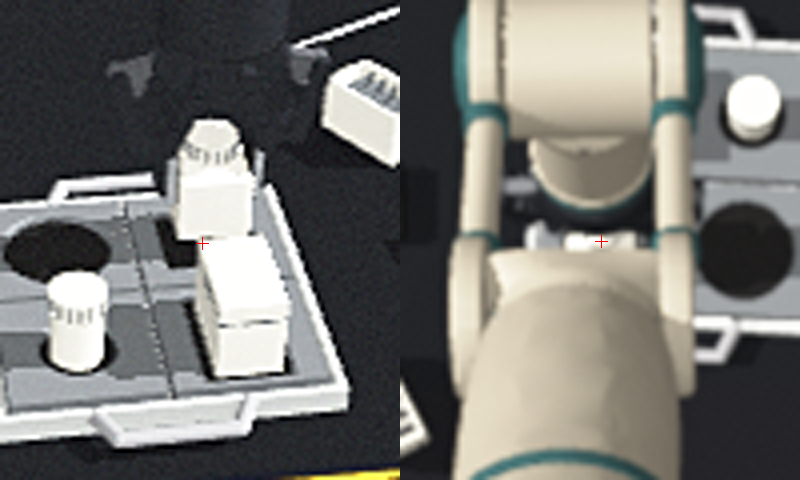

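```bash
python3 -m crank '[{"fingers":35,"tx":0,"ty":0,"tz":5,"turn":0},{"fingers":35,"tx":0,"ty":0,"tz":6,"turn":0},{"fingers":35,"tx":0,"ty":0,"tz":4,"turn":0},{"fingers":35,"tx":0,"ty":0,"tz":0,"turn":0},{"fingers":35,"tx":0,"ty":0,"tz":2,"turn":0},{"fingers":35,"tx":0,"ty":0,"tz":0,"turn":0}]'; python3 go.py .5447 .0753 .0263 85.35; python3 look.py .5447 .0753 .013 pics/k3.png
```

```text
time_s: 27.5
ee_pos: [0.5443, 0.0752, 0.0268]
tool_rot: [-0.021, 0.735, 0.678, -0.018]
wrist_force: [0.7, -0.2, -1.3]
grip_width: 0.0453
t 27.50 pos [0.5443 0.0752 0.0268] psi 85.41 tilt 3.18 grip 0.0453 F [ 0.7 -0.2 -1.3] j6 -1.49
turn 0.06 then [0.1 0.5 0.5] after turn: [0.1 0.5 0.5]
tool z [-0.055  0.008 -0.998] q [ 0.005  0.446  1.792  0.01   0.959 -1.491]
```

View pics/k3.png

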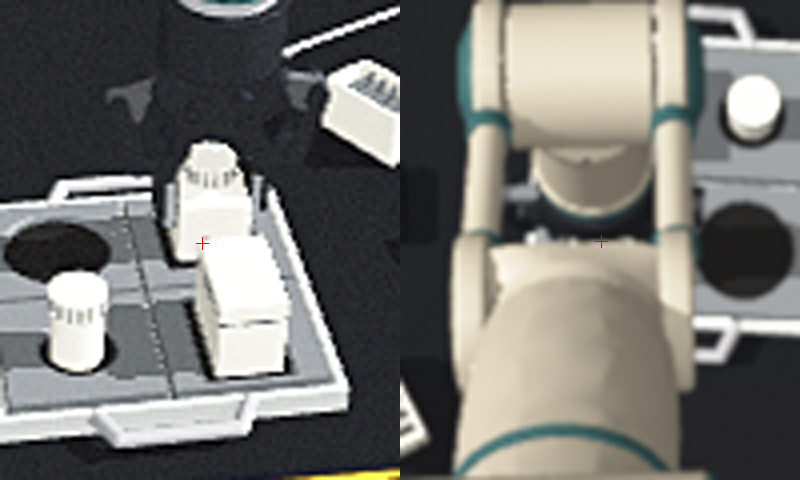

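```bash
python3 -m crank '[{"fingers":35,"tx":0,"ty":0,"tz":1,"turn":0},{"fingers":47,"tx":0,"ty":0,"tz":0,"turn":0},{"fingers":50,"tx":0,"ty":0,"tz":0,"turn":0},{"fingers":58,"tx":0,"ty":0,"tz":0,"turn":0},{"fingers":66,"tx":0,"ty":0,"tz":0,"turn":0},{"fingers":66,"tx":0,"ty":0,"tz":-5,"turn":0},{"fingers":66,"tx":0,"ty":0,"tz":-12,"turn":0},{"fingers":66,"tx":0,"ty":0,"tz":-16,"turn":0},{"fingers":66,"tx":0,"ty":0,"tz":-16,"turn":0},{"fingers":75,"tx":0,"ty":0,"tz":-16,"turn":0},{"fingers":85,"tx":0,"ty":0,"tz":-12,"turn":0},{"fingers":85,"tx":0,"ty":0,"tz":-6,"turn":0}]'; python3 look.py .5447 .0753 .013 pics/k4.png;  python3 go.py .562 -.3607 .12 -45
```

```text
time_s: 28.8
ee_pos: [0.5506, 0.0746, 0.1176]
tool_rot: [-0.02, 0.735, 0.678, -0.016]
wrist_force: [0.5, -1.2, -0.3]
grip_width: 0.0852
t 28.90 pos [0.5507 0.0746 0.1172] psi 85.42 tilt 2.85 grip 0.0850 F [ 0.3  0.4 -1.1] j6 -1.49
turn -49.58 then [-433.    45.7   -6.7] after turn: [-315.6 -300.    -6.7]
tool z [-0.049  0.008 -0.999] q [ 0.004  0.353  1.674  0.009  1.163 -1.49 ]
```

View pics/k4.png

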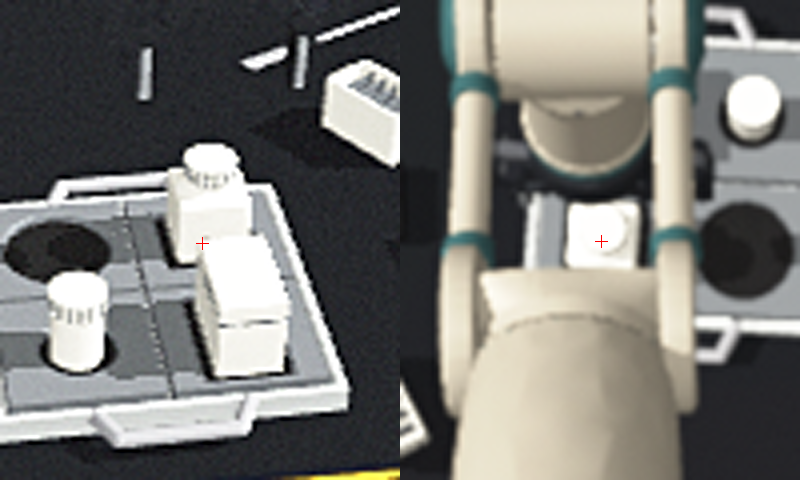

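```bash
python3 -m crank '[{"fingers":85,"tx":-5,"ty":0,"tz":0,"turn":-4.8},{"fingers":85,"tx":-18,"ty":0,"tz":0,"turn":-4.8},{"fingers":85,"tx":-30,"ty":-4,"tz":0,"turn":0},{"fingers":85,"tx":-38,"ty":-4,"tz":0,"turn":0},{"fingers":85,"tx":-38,"ty":-4,"tz":0,"turn":0},{"fingers":85,"tx":-38,"ty":-4,"tz":0,"turn":0},{"fingers":85,"tx":-38,"ty":-4,"tz":0,"turn":0},{"fingers":85,"tx":-38,"ty":-4,"tz":0,"turn":0},{"fingers":85,"tx":-38,"ty":-4,"tz":0,"turn":0},{"fingers":85,"tx":-38,"ty":-4,"tz":0,"turn":0},{"fingers":85,"tx":-38,"ty":-4,"tz":0,"turn":0},{"fingers":85,"tx":-28,"ty":-3,"tz":0,"turn":0}]'; python3 go.py .562 -.3607 .12 95
```

```text
time_s: 30.1
ee_pos: [0.5411, -0.3205, 0.1058]
tool_rot: [-0.028, 0.67, 0.742, -0.015]
wrist_force: [0.7, 0.8, 0.0]
grip_width: 0.0851
t 30.10 pos [ 0.5411 -0.3205  0.1058] psi 95.84 tilt 3.66 grip 0.0851 F [0.7 0.8 0. ] j6 -2.29
turn 0.84 then [-41.8  15.7 -16.1] after turn: [-41.5  16.4 -16.1]
tool z [-0.062  0.015 -0.998] q [-0.631  0.47   1.508 -0.026  1.223 -2.295]
```

```bash
python3 -m crank '[{"fingers":85,"tx":-12,"ty":4,"tz":0,"turn":0.8},{"fingers":85,"tx":-10,"ty":4,"tz":0,"turn":0},{"fingers":85,"tx":-7,"ty":3,"tz":0,"turn":0},{"fingers":85,"tx":-4,"ty":2,"tz":0,"turn":0},{"fingers":85,"tx":0,"ty":0,"tz":0,"turn":0},{"fingers":85,"tx":0,"ty":0,"tz":0,"turn":0}]'; python3 go.py .562 -.3607 .085 95; python3 look.py .562 -.3607 .056 pics/l1.png
```

```text
time_s: 30.7
ee_pos: [0.5577, -0.3526, 0.1013]
tool_rot: [-0.031, 0.676, 0.736, -0.015]
wrist_force: [0.6, 0.6, -0.7]
grip_width: 0.0847
t 30.70 pos [ 0.5577 -0.3526  0.1013] psi 94.89 tilt 3.93 grip 0.0847 F [ 0.6  0.6 -0.7] j6 -2.30
turn -0.11 then [-8.9  4.6 15.8] after turn: [-8.9  4.6 15.8]
tool z [-0.066  0.02  -0.998] q [-0.655  0.519  1.432 -0.026  1.255 -2.304]
```

View pics/l1.png

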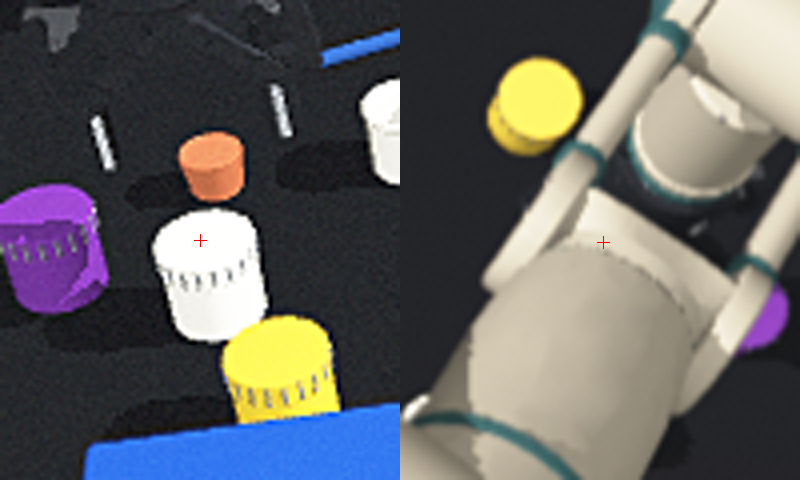

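```bash
python3 - <<'E'
from h import *
for n in("scene_l.npz","scene0.npz","top0.npz"):
    f=load(n);C=cloud(f);g=cv2.cvtColor(f["color"],cv2.COLOR_BGR2HSV)
    m=(np.hypot(C[...,0]-.561,C[...,1]+.361)<.05)&(C[...,2]>.052)&(C[...,2]<.061)&(g[...,1]<70)&(g[...,2]>80)
    P=C[m];(c,r)=cv2.minEnclosingCircle((P[:,:2]*1000).astype(np.float32));print(n,m.sum(),np.round(c,1),round(r,1),P.mean(0).round(4),P[:,1].min().round(4),P[:,1].max().round(4),proj(f,[[.562,-.3607,.056]]).round(1),np.argwhere(m).mean(0)[::-1].round(1))
E
```

```text
scene_l.npz 328 [ 561. -359.] 30.2 [ 0.5637 -0.3597  0.0561] -0.3879 -0.3321 [[159.2 269.1]] [159.6 269.5]
scene0.npz 331 [ 562.1 -360.6] 30.0 [ 0.5639 -0.3595  0.0559] -0.3876 -0.3326 [[159.2 269.1]] [159.7 269.6]
top0.npz 242 [ 562.  -361.6] 28.3 [ 0.5608 -0.3615  0.0563] -0.3891 -0.3339 [[449.8 242.6]] [450.1 243.1]
```

```bash
python3 -m crank '[{"fingers":85,"tx":-4,"ty":2,"tz":10,"turn":0},{"fingers":85,"tx":-4,"ty":2,"tz":18,"turn":0},{"fingers":85,"tx":0,"ty":0,"tz":14,"turn":0},{"fingers":85,"tx":0,"ty":0,"tz":0,"turn":0},{"fingers":85,"tx":0,"ty":0,"tz":0,"turn":0}]'; python3 go.py .562 -.3605 .012 95; python3 tips.py pics/l2.png
```

```text
time_s: 31.3
ee_pos: [0.5601, -0.3585, 0.0573]
tool_rot: [-0.03, 0.675, 0.737, -0.015]
wrist_force: [0.6, -0.4, 0.2]
grip_width: 0.085
t 31.30 pos [ 0.5601 -0.3585  0.0573] psi 95.01 tilt 3.85 grip 0.0850 F [ 0.6 -0.4  0.2] j6 -2.31
turn 0.01 then [-3.3  4.6 45.1] after turn: [-3.3  4.6 45.1]
tool z [-0.065  0.019 -0.998] q [-0.66   0.562  1.472 -0.027  1.17  -2.308]
-1 144 min z rel [-0.029 -0.018 -0.002] a -0.06 -0.022 b 0.0101
1 104 min z rel [-0.028 -0.019 -0.003] a 0.022 0.057 b 0.0107
tcp crop px [401. 355.]
```

View pics/l2.png

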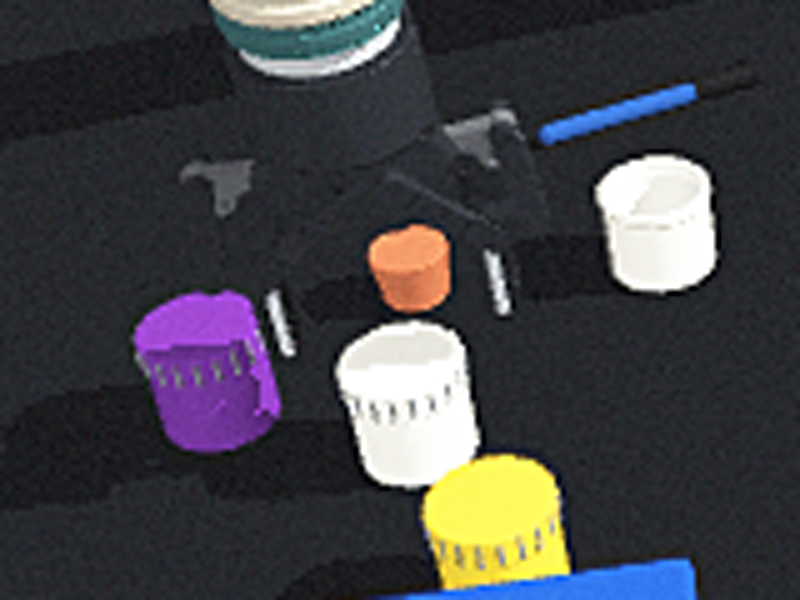

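```bash
python3 - <<'E'
from h import *
f=load("top0.npz");C=cloud(f);g=cv2.cvtColor(f["color"],cv2.COLOR_BGR2HSV)
m=(g[...,0]>125)&(g[...,0]<160)&(g[...,1]>100)&(C[...,2]>.045)
P=C[m][:,:2]*1000;c,r=cv2.minEnclosingCircle(P.astype(np.float32));c=np.array(c);print(c,r)
for psi in(60,75,85,95,105,110):
    e=np.array([np.cos(np.radians(psi)),np.sin(np.radians(psi))]);d=c-[562,-360.5];a=-(d@e);b=d@[e[1],-e[0]]
    # finger box along 40..57(open 85), |b|<11
    dist=np.hypot(max(a-57,0),max(abs(b)-11,0));print(psi,a.round(),b.round(),"clear",(dist-28).round(1))
E
```

```text
[ 517.2901001  -454.67214966] 29.539127349853516
60 104.0 8.0 clear 18.9
75 103.0 -19.0 clear 18.2
85 98.0 -36.0 clear 19.9
95 90.0 -53.0 clear 25.2
105 79.0 -68.0 clear 32.8
110 73.0 -74.0 clear 37.3
```

Clearance to the purple jar is 25 mm. Descending.

```bash
python3 -m crank '[{"fingers":85,"tx":-3,"ty":3,"tz":6,"turn":0},{"fingers":85,"tx":0,"ty":1,"tz":10,"turn":0},{"fingers":85,"tx":0,"ty":0,"tz":10,"turn":0},{"fingers":85,"tx":0,"ty":0,"tz":0,"turn":0},{"fingers":85,"tx":0,"ty":0,"tz":0,"turn":0}]'; python3 go.py .562 -.3605 .012 95; python3 tips.py pics/l3.png
```

```text
time_s: 31.85
ee_pos: [0.5636, -0.3613, 0.0301]
tool_rot: [-0.029, 0.675, 0.737, -0.015]
wrist_force: [0.3, 0.4, 0.2]
grip_width: 0.0852
t 31.85 pos [ 0.5636 -0.3613  0.0301] psi 95.02 tilt 3.73 grip 0.0852 F [0.3 0.4 0.2] j6 -2.31
turn 0.02 then [ 0.6 -0.4 18.2] after turn: [ 0.6 -0.4 18.2]
tool z [-0.063  0.017 -0.998] q [-0.66   0.592  1.49  -0.027  1.119 -2.306]
-1 120 min z rel [-0.01   0.013  0.025] a -0.062 -0.022 b 0.0094
1 134 min z rel [-0.01  -0.003  0.018] a 0.022 0.057 b 0.0101
tcp crop px [405. 351.]
```

View pics/l3.png

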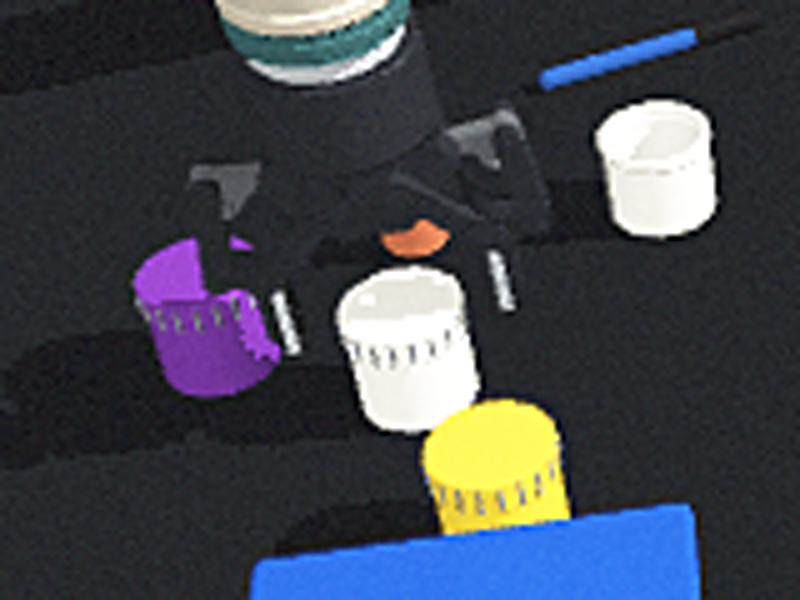

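```bash
python3 -m crank '[{"fingers":85,"tx":0,"ty":0,"tz":8,"turn":0},{"fingers":80,"tx":0,"ty":0,"tz":8,"turn":0},{"fingers":75,"tx":0,"ty":0,"tz":0,"turn":0},{"fingers":68,"tx":0,"ty":0,"tz":0,"turn":0},{"fingers":62,"tx":0,"ty":0,"tz":0,"turn":0},{"fingers":45,"tx":0,"ty":0,"tz":0,"turn":0},{"fingers":45,"tx":0,"ty":0,"tz":0,"turn":0},{"fingers":45,"tx":0,"ty":0,"tz":0,"turn":0},{"fingers":45,"tx":0,"ty":0,"tz":0,"turn":0}]' 35; python3 go.py .562 -.3605 .012 95; python3 tips.py pics/l4.png
```

```text
time_s: 32.8
ee_pos: [0.5627, -0.3611, 0.0136]
tool_rot: [-0.028, 0.675, 0.737, -0.015]
wrist_force: [0.3, 0.3, -0.7]
grip_width: 0.0552
t 32.80 pos [ 0.5627 -0.3611  0.0136] psi 95.02 tilt 3.67 grip 0.0552 F [ 0.3  0.3 -0.7] j6 -2.31
turn 0.02 then [ 0.6 -0.6  1.6] after turn: [ 0.6 -0.6  1.6]
tool z [-0.062  0.017 -0.998] q [-0.661  0.607  1.509 -0.028  1.084 -2.306]
-1 146 min z rel [0.011 0.017 0.024] a -0.058 -0.022 b 0.0104
1 150 min z rel [0.007 0.014 0.023] a 0.022 0.055 b 0.0108
tcp crop px [401. 352.]
```

View pics/l4.png

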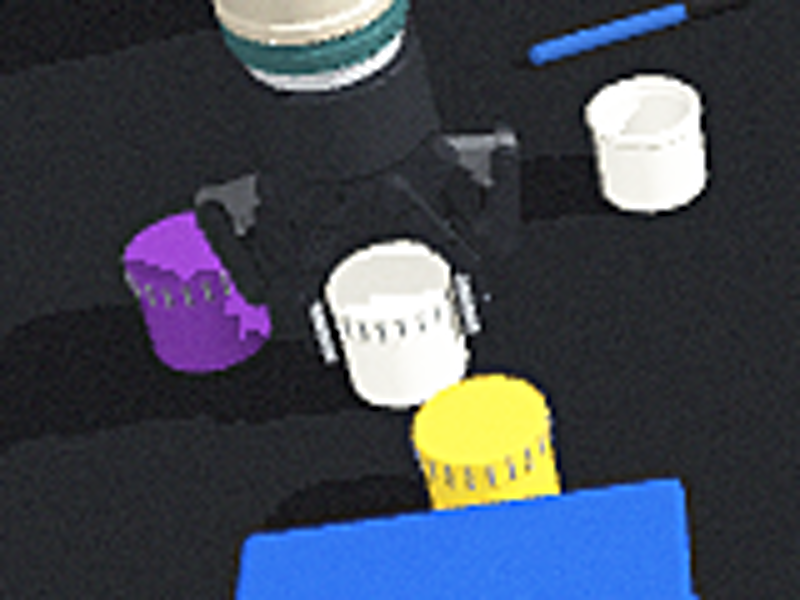

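```bash
python3 -m crank '[{"fingers":45,"tx":0,"ty":0,"tz":-5,"turn":0},{"fingers":45,"tx":0,"ty":0,"tz":-12,"turn":0},{"fingers":45,"tx":0,"ty":0,"tz":-16,"turn":0},{"fingers":45,"tx":0,"ty":0,"tz":-16,"turn":0},{"fingers":45,"tx":0,"ty":0,"tz":-14,"turn":0},{"fingers":45,"tx":0,"ty":0,"tz":-10,"turn":0},{"fingers":45,"tx":0,"ty":0,"tz":-5,"turn":0},{"fingers":45,"tx":0,"ty":0,"tz":0,"turn":0}]'; python3 go.py .5369 -.0203 .09 95; python3 tips.py pics/l5.png
```

```text
time_s: 33.65
ee_pos: [0.5685, -0.3629, 0.0991]
tool_rot: [-0.027, 0.675, 0.737, -0.015]
wrist_force: [0.6, -0.5, -1.2]
grip_width: 0.0549
t 33.65 pos [ 0.5685 -0.3629  0.0991] psi 95.02 tilt 3.53 grip 0.0549 F [ 0.6 -0.5 -1.2] j6 -2.31
turn 0.02 then [343.8  -0.5  16.1] after turn: [343.8  -0.7  16.1]
tool z [-0.06   0.015 -0.998] q [-0.658  0.537  1.404 -0.026  1.257 -2.308]
-1 182 min z rel [-0.01   0.011  0.022] a -0.058 -0.022 b 0.0102
1 188 min z rel [-0.011 -0.     0.019] a 0.022 0.056 b 0.0102
tcp crop px [404. 351.]
```

View pics/l5.png

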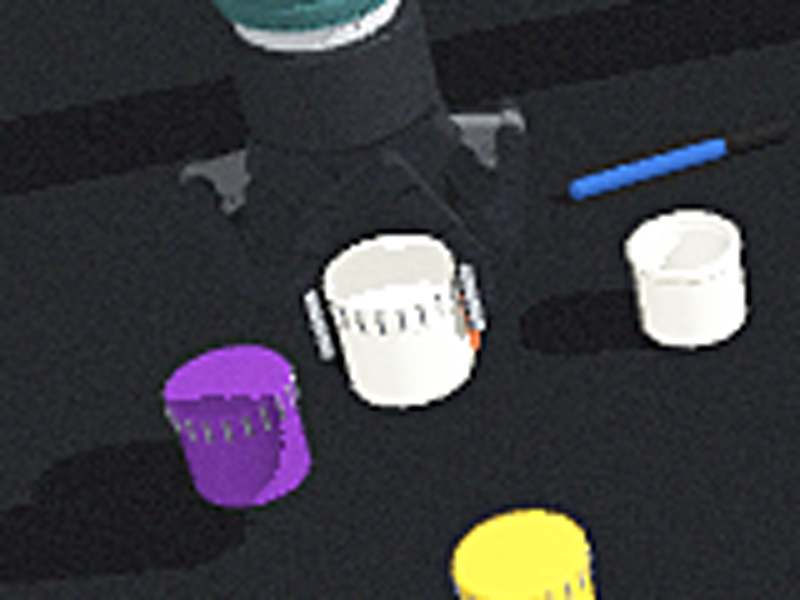

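```bash
python3 -m crank '[{"fingers":45,"tx":10,"ty":0,"tz":0,"turn":0},{"fingers":45,"tx":22,"ty":0,"tz":0,"turn":0},{"fingers":45,"tx":32,"ty":0,"tz":-1,"turn":0},{"fingers":45,"tx":36,"ty":0,"tz":-1,"turn":0},{"fingers":45,"tx":36,"ty":0,"tz":-1,"turn":0},{"fingers":45,"tx":36,"ty":0,"tz":-1,"turn":0},{"fingers":45,"tx":36,"ty":0,"tz":-1,"turn":0},{"fingers":45,"tx":36,"ty":0,"tz":0,"turn":0},{"fingers":45,"tx":32,"ty":0,"tz":0,"turn":0},{"fingers":45,"tx":24,"ty":0,"tz":0,"turn":0},{"fingers":45,"tx":14,"ty":0,"tz":0,"turn":0},{"fingers":45,"tx":6,"ty":0,"tz":0,"turn":0}]'; python3 go.py .5369 -.0203 .09 95
```

```text
time_s: 34.9
ee_pos: [0.5297, -0.0244, 0.1024]
tool_rot: [-0.038, 0.676, 0.736, -0.017]
wrist_force: [-0.4, -0.4, -1.9]
grip_width: 0.0551
t 34.90 pos [ 0.5297 -0.0244  0.1024] psi 94.83 tilt 4.79 grip 0.0551 F [-0.4 -0.4 -1.9] j6 -1.85
turn -0.17 then [ 3.1  8.5 11.8] after turn: [ 3.1  8.5 11.8]
tool z [-0.079  0.026 -0.997] q [-0.185  0.35   1.724  0.012  1.15  -1.847]
```

```bash
python3 -m crank '[{"fingers":45,"tx":2,"ty":3,"tz":6,"turn":0},{"fingers":45,"tx":1,"ty":3,"tz":12,"turn":0},{"fingers":45,"tx":0,"ty":2,"tz":14,"turn":0},{"fingers":45,"tx":0,"ty":0,"tz":10,"turn":0},{"fingers":45,"tx":0,"ty":0,"tz":0,"turn":0},{"fingers":45,"tx":0,"ty":0,"tz":0,"turn":0}]'; python3 go.py .5369 -.0203 .0266 95;python3 look.py .5369 -.0203 .013 pics/m1.png
```

```text
time_s: 35.5
ee_pos: [0.5348, -0.0229, 0.0546]
tool_rot: [-0.038, 0.677, 0.735, -0.018]
wrist_force: [-0.2, -0.1, -0.4]
grip_width: 0.0552
t 35.50 pos [ 0.5348 -0.0229  0.0546] psi 94.66 tilt 4.87 grip 0.0552 F [-0.2 -0.1 -0.4] j6 -1.84
turn -0.34 then [ 1.5  4.6 27.8] after turn: [ 1.5  4.6 27.8]
tool z [-0.081  0.025 -0.996] q [-0.18   0.409  1.77   0.011  1.047 -1.839]
```

View pics/m1.png

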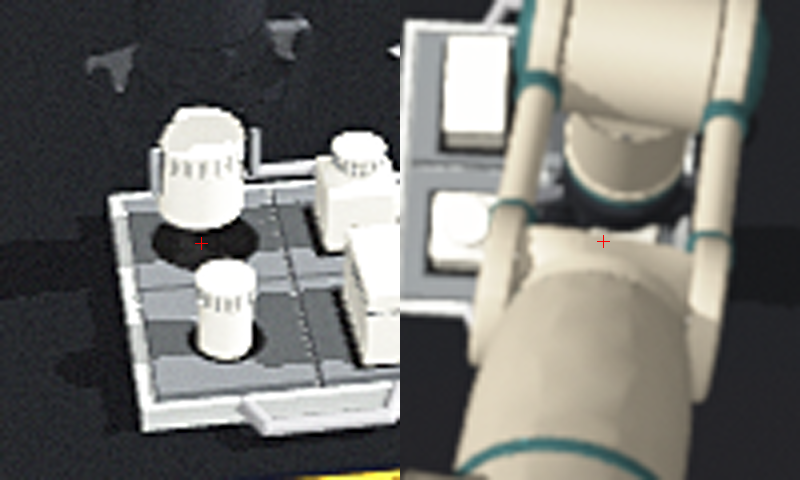

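```bash
python3 -m crank '[{"fingers":45,"tx":1,"ty":2,"tz":4,"turn":0},{"fingers":45,"tx":0,"ty":2,"tz":8,"turn":0},{"fingers":45,"tx":0,"ty":0,"tz":7,"turn":0},{"fingers":45,"tx":0,"ty":0,"tz":3,"turn":0},{"fingers":45,"tx":0,"ty":0,"tz":0,"turn":0}]'; python3 go.py .5369 -.0203 .0266 95;python3 look.py .5369 -.0203 .013 pics/m2.png
```

```text
time_s: 36.1
ee_pos: [0.5383, -0.021, 0.0322]
tool_rot: [-0.037, 0.677, 0.735, -0.017]
wrist_force: [-0.0, -0.5, -1.3]
grip_width: 0.055
t 36.10 pos [ 0.5383 -0.021   0.0322] psi 94.66 tilt 4.66 grip 0.0550 F [-0.  -0.5 -1.3] j6 -1.84
turn -0.34 then [ 0.7 -0.9  5.7] after turn: [ 0.7 -0.9  5.7]
tool z [-0.078  0.024 -0.997] q [-0.175  0.438  1.79   0.012  0.994 -1.836]
```

View pics/m2.png

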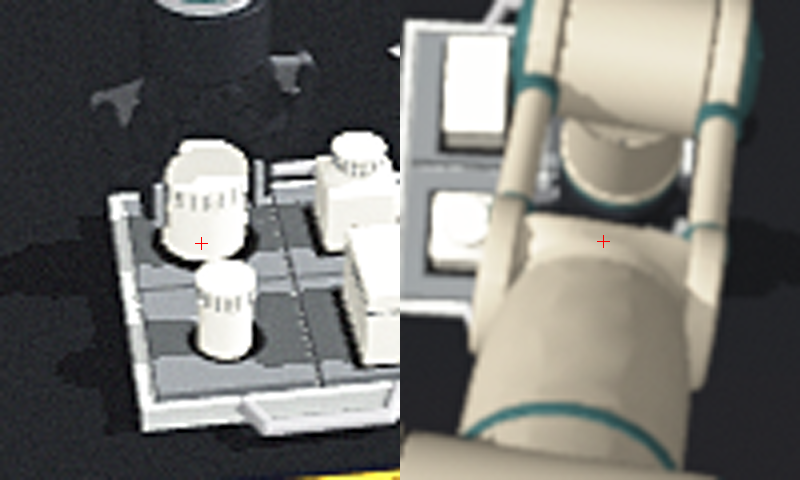

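```bash
python3 -m crank '[{"fingers":45,"tx":0,"ty":0,"tz":3,"turn":0},{"fingers":45,"tx":0,"ty":0,"tz":2,"turn":0},{"fingers":45,"tx":0,"ty":0,"tz":1,"turn":0},{"fingers":45,"tx":0,"ty":0,"tz":1,"turn":0},{"fingers":45,"tx":0,"ty":0,"tz":0,"turn":0}]'; python3 go.py .5369 -.0203 .0266 95
```

```text
time_s: 36.7
ee_pos: [0.5385, -0.021, 0.0267]
tool_rot: [-0.036, 0.677, 0.735, -0.017]
wrist_force: [0.1, 0.2, -0.4]
grip_width: 0.0553
t 36.70 pos [ 0.5385 -0.021   0.0267] psi 94.68 tilt 4.52 grip 0.0553 F [ 0.1  0.2 -0.4] j6 -1.84
turn -0.32 then [ 0.8 -1.5  0.3] after turn: [ 0.8 -1.5  0.3]
tool z [-0.075  0.024 -0.997] q [-0.175  0.444  1.797  0.012  0.979 -1.836]
```

Release gently (opening to 72 keeps clear of the bottle) and withdraw.

```bash
python3 -m crank '[{"fingers":57,"tx":0,"ty":0,"tz":0,"turn":0},{"fingers":60,"tx":0,"ty":0,"tz":0,"turn":0},{"fingers":66,"tx":0,"ty":0,"tz":0,"turn":0},{"fingers":72,"tx":0,"ty":0,"tz":0,"turn":0},{"fingers":72,"tx":0,"ty":0,"tz":0,"turn":0},{"fingers":72,"tx":0,"ty":0,"tz":-5,"turn":0},{"fingers":72,"tx":0,"ty":0,"tz":-12,"turn":0},{"fingers":72,"tx":0,"ty":0,"tz":-20,"turn":0},{"fingers":72,"tx":0,"ty":0,"tz":-25,"turn":0},{"fingers":72,"tx":0,"ty":0,"tz":-30,"turn":0},{"fingers":72,"tx":0,"ty":0,"tz":-30,"turn":0},{"fingers":72,"tx":0,"ty":0,"tz":-20,"turn":0}]'; python3 go.py .40 -.3 .2;python3 look.py .5369 -.0203 .013 pics/m3.png
```

```text
time_s: 37.9
ee_pos: [0.5481, -0.0243, 0.1754]
tool_rot: [-0.037, 0.677, 0.735, -0.018]
wrist_force: [0.4, -0.5, 0.2]
grip_width: 0.072
t 37.90 pos [ 0.5481 -0.0243  0.1754] psi 94.67 tilt 4.74 grip 0.0720 F [ 0.4 -0.5  0.2] j6 -1.83
shift tool [-261.9 -172.1  -19.6]
tool z [-0.079  0.024 -0.997] q [-0.178  0.313  1.58   0.01   1.33  -1.834]
```

View pics/m3.png

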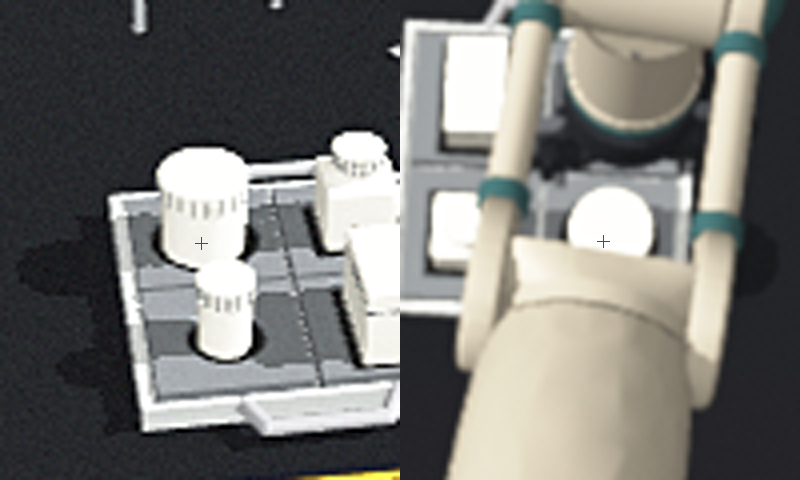

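```bash
python3 -m crank '[{"fingers":72,"tx":-15,"ty":-8,"tz":0,"turn":0},{"fingers":72,"tx":-30,"ty":-18,"tz":-2,"turn":0},{"fingers":72,"tx":-36,"ty":-24,"tz":-2,"turn":0},{"fingers":72,"tx":-36,"ty":-24,"tz":-2,"turn":0},{"fingers":72,"tx":-36,"ty":-24,"tz":-2,"turn":0},{"fingers":72,"tx":-36,"ty":-24,"tz":-2,"turn":0},{"fingers":72,"tx":-30,"ty":-18,"tz":0,"turn":0},{"fingers":72,"tx":-20,"ty":-10,"tz":0,"turn":0},{"fingers":72,"tx":-8,"ty":0,"tz":0,"turn":0},{"fingers":72,"tx":0,"ty":0,"tz":0,"turn":0}]'
python3 - <<'E'
from h import *
from rig import grab_frame,arm
F={}
for n in("scene","top"):
    f=grab_frame(n);F[n]=f;cv2.imwrite(f"pics/end_{n}.png",f["color"]); C=cloud(f);g=cv2.cvtColor(f["color"],cv2.COLOR_BGR2HSV);w=(g[...,1]<60)&(g[...,2]>110)
    for nm,(x,y,z0,z1,r) in dict(jar=(.5369,-.0203,.062,.08,.045),vial=(.6326,-.0281,.056,.075,.03),box=(.6404,.0675,.06,.075,.05),cap=(.5447,.0753,.073,.09,.025),body=(.5447,.0753,.05,.07,.045),openjar=(.436,-.241,.042,.06,.045),openbox=(.4331,.2284,.034,.05,.05)).items():
        m=(np.hypot(C[...,0]-x,C[...,1]-y)<r)&(C[...,2]>z0)&(C[...,2]<z1)&w
        if m.sum()<20: print(n,nm,"n/a",m.sum());continue
        P=C[m];rr=cv2.minAreaRect((P[:,:2]*1000).astype(np.float32))
        A=np.c_[P[:,:2]-P[:,:2].mean(0),np.ones(len(P))];s=np.linalg.lstsq(A,P[:,2],rcond=None)[0]
        print(n,nm,m.sum(),"d mm",np.round([rr[0][0]-x*1000,rr[0][1]-y*1000],1),np.round([*rr[1],rr[2]],1),"z",np.median(P[:,2]).round(4))
print(arm.read_state()["ee_pos"])
E
```

```text
time_s: 39.0
ee_pos: [0.4056, -0.295, 0.1822]
tool_rot: [-0.043, 0.676, 0.735, -0.02]
wrist_force: [0.0, 1.5, -0.1]
grip_width: 0.0719
scene jar 286 d mm [2.2 0.7] [56.  55.9 89.3] z 0.0691
scene vial 141 d mm [ 2.1 -0.2] [32.4 35.3 77.2] z 0.0634
scene box 345 d mm [0.  1.4] [41.1 70.5 85.2] z 0.0674
scene cap 102 d mm [-0.2  2.4] [33.5 31.6 85.8] z 0.0787
scene body 183 d mm [2.6 1.5] [45.8 43.7 84.1] z 0.0599
scene openjar 124 d mm [-0.3  2. ] [53.2 58.4 86. ] z 0.0466
scene openbox 166 d mm [1.6 4.6] [71.7 47.1 30.6] z 0.038
top jar 331 d mm [ 0.9 -4.8] [54.  55.9 88.6] z 0.069
top vial 120 d mm [ 0.  -3.2] [32.9 32.4 40.9] z 0.0629
top box 327 d mm [ 0.5 -2.5] [39.8 65.2 86.2] z 0.0668
top cap 116 d mm [-1.1 -2.5] [29.7 31.  88.7] z 0.0786
top body 161 d mm [-1.2 -1.8] [46.2 44.5 88.2] z 0.0591
top openjar 48 d mm [6.1 7.3] [34.5 56.7 56.7] z 0.0472
top openbox 109 d mm [0.1 1.1] [66.4 40.2 27.9] z 0.0389
[ 0.40600391 -0.29348707  0.18239153]
```

View pics/end_top.png

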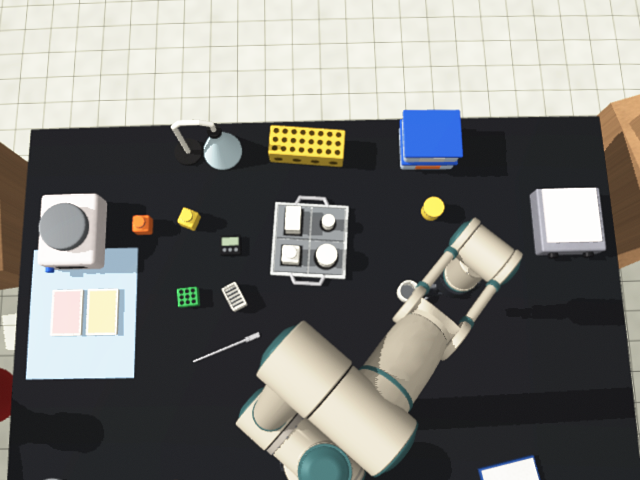

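View pics/end_scene.png

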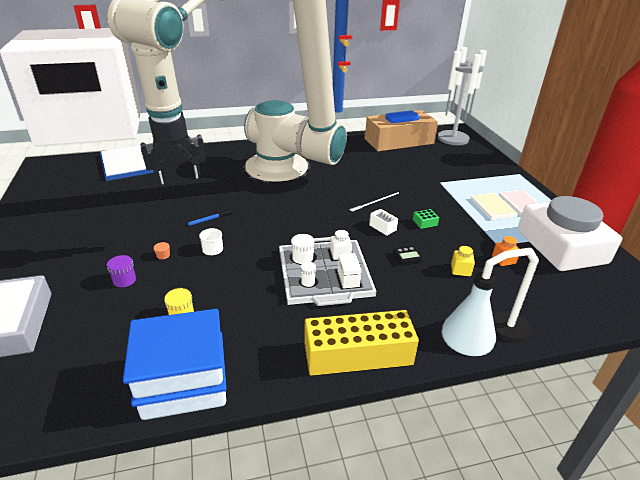

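```bash
python3 -c "
from rig import arm
print(abs(arm.read_state()['joint_vel']).max()); print(arm.sign_off())"
```

```text
0.023433688267525794
the job is handed in; nothing more can be done
None
```

All four closed containers stand released in their own nests, and I handed the job in at about 39 s of the 128 s allowed. I moved the small jar off the box first, then the cuvette box, the square bottle and the wide jar.

**Last checks, both cameras:**

| Container | Top height measured (mm) | Expected if fully seated (mm) |
|---|---|---|
| Wide jar | 69 | 69 |
| Small jar | 63 | 63 |
| Cuvette box | 67 | 67 |
| Square bottle | 79 | 79 |

- **Centring:** each centre is within about 5 mm of its nest in either view, and about 2 mm averaged over both. The limit is 10 mm.
- **Look-alikes:** the open jar and open box stand where they began. The open box reads within 5 mm in both views. The open jar reads 2 mm off in the scene view; the top view gave about 9 mm, but there the arm half hid it.
- **Arm:** it is parked clear of everything with the gripper empty.

**What disagreed:**
- **Camera views:** the two differ by 2–5 mm in y, slightly more than the stated calibration error.
- **Fingertip position:** the cameras showed the open fingertips about 20 mm behind the reported TCP, where the description puts them roughly 12 mm ahead of it. I set every grasp height from the pictures instead.
- **Tool tilt:** the tool leaned slowly to nearly 5° over the run. No row can correct that, so I placed the containers gently and let them level on release.

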